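# Set the hammer forms on their sheet blanks

## Task

Set each of the four dark steel hammer forms flat on the aluminium blank of its own shape (round, square, rounded bar and L), centred and turned to match, so that an even rim of sheet shows all round, ready for clamping. Do not shift or tip the tin of rivets or the glue bottle.

Things in the scene. Friction and masses are not known exactly. Their poses are not given: they have to be found in the camera images.
- disc_form: Loose dark steel hammer form, a plate 18 mm thick, a round disc 60 mm in diameter. Pale wooden grip block on top, centred on the origin: 30 mm along x, 14 along y, z 18 to 50 mm; pinch across y. Origin: underside, below the grip; z up. 0.3 to 0.5 kg.
- square_form: Loose dark steel hammer form, a plate 18 mm thick, a square of 54 mm side, sides along x and y. Pale wooden grip block on top, centred on the origin: 30 mm along x, 14 along y, z 18 to 50 mm; pinch across y. Origin: underside, below the grip; z up. 0.3 to 0.5 kg.
- oblong_form: Loose dark steel hammer form, a plate 18 mm thick, a bar 84 mm long along x and 38 mm wide along y, with both ends fully rounded. Pale wooden grip block on top, centred on the origin: 30 mm along x, 14 along y, z 18 to 50 mm; pinch across y. Origin: underside, below the grip; z up. 0.3 to 0.5 kg.
- angle_form: Loose dark steel hammer form, a plate 18 mm thick, an L: legs 30 mm wide, 64 mm long outside, along +x and +y from the outer corner at x -26, y -20 mm (middle of its 64 mm outline: x +6, y +12). Pale wooden grip block on top, centred on the origin: 30 mm along x, 14 along y, z 18 to 50 mm; pinch across y. Origin: underside, below the grip; z up. 0.3 to 0.5 kg.
- disc_blank: Thin bright aluminium sheet blank, 3 mm thick, fixed flat on the bench, round, 76 mm in diameter: 8 mm larger than the disc form all round. Origin: centre of its underside, on the bench.
- square_blank: Thin bright aluminium sheet blank, 3 mm thick, fixed flat on the bench, a square of 70 mm side, sides along x and y: 8 mm larger than the square form all round. Origin: centre of its underside.
- oblong_blank: Thin bright aluminium sheet blank, 3 mm thick, fixed flat on the bench, 100 mm long along x, 54 mm wide along y, both ends fully rounded: 8 mm larger than the oblong form all round. Origin: centre of its underside.
- angle_blank: Thin bright aluminium sheet blank, 3 mm thick, fixed flat on the bench, an L: legs 46 mm wide, 80 mm long outside, along +x and +y from the outer corner at x -40, y -40 mm: 8 mm larger than the angle form all round. Origin: middle of its 80 mm square outline, underside. Rightly placed, the angle form has its origin at x -6, y -12 mm here and its axes parallel.
- rivet_tin: Loose open round steel tin, 52 mm in diameter and 34 mm tall, with copper rivets in it, standing among the forms and blanks; leave it alone. Origin: centre of its underside.
- glue_bottle: Loose small white glue bottle with an orange cap, 34 mm in diameter and 75 mm tall, standing upright among the forms and blanks; leave it alone. Origin: centre of its underside, z up.
Things that resemble listed ones, but are neither listed nor needed, are in the scene too. Leave any pink look-alike of the disc_form alone. What is shaped like the oblong_blank but pink is not meant.

How it is judged:
By the outcome, as a careful person would: the job done as asked, in the order asked, and still so for the second after the job is handed in, with the robot touching nothing.
It also fails if it takes over 104 s, if anything falls off the work surface, if the arm or the gripper's body presses on something with over 40 N, if the wrist force passes 120 N, or if a joint passes its speed limit or range.

## Robot

A 6-joint arm with a two-finger parallel gripper is mounted at the origin on the work surface. World frame = base frame: x ahead of the robot, y to its left, z up, the work surface at z = 0. Lengths are in m, angles in rad, forces in N, time in s.
With the tool pointing down it reaches from about 0.375 to 0.9 m from the base axis. Payload 3.1 kg.
Tool frame: the origin (TCP) lies at the very end of the fingers, on their centre line; the grasp point (between the pads) lies 19 mm behind it (manip.grasp_offset is the distance from the TCP to the grasp point, in m); x points along the fingers, z is the direction in which the jaws open and shut, and the axes are right-handed (so a half turn about x gives the same grasp; the last joint's range is limited). The gripper opens to 85 mm and grips with 20 to 120 N. Pads are 22 mm wide; open, the fingers measure 114 mm over their backs; the gripper's body (76 mm by 85 mm) begins 54 mm behind the grasp point. The pads swing forward as they close: fully open they stand 13 mm farther back than shut.
Start: joints at [1.139, 0.527, 1.433, -0, 1.181, -0.178], TCP at [0.157, 0.605, 0.231] pointing down, gripper open.
Joint ranges: [-3.08, 3.08], [-0.75, 2.2], [0.22, 2.44], [-1.43, 4.57], [0, 2.65], [-2.85, 2.85]. Speed limits (rad/s): [2.79, 2.79, 3.14, 3.14, 3.14, 3.14].

## Interface

Orientations are given as a unit quaternion [x, y, z, w].
In Python, from station import manip gives the robot as it stands.
- The arm moves only by the tool send_rows, never from a script. Its argument "steps" is a list that holds one entry, the list of rows, each a list of 5 numbers: the closure, from 0 (fully open) to 1 (shut), then the shift along the world's x, y, z in m, then the turn about the world's z in rad. A call has 1 to 8 rows; each row is the pose to reach, as a shift and turn from the pose commanded when the call began; what a row does not reach only later rows make up. A row lasts 1/8 s, in which the tool goes at most 62.5 mm and 10.7 degrees, less where a joint would pass 70% of its speed; a pose out of reach is approached as far as the arm can. A call with a gripper value outside its range is refused whole. The fingers move at their own pace and stop on an object; "grip_force" is the grip in N (left out, the last holds). Time passes only in rows, so rows that repeat a pose let the fingers close. It gives the time, the measured TCP pose, the force and the opening at its end, in the units of the state.
- manip.sense(): the state, without advancing time (a new reading comes with each control period).
- manip.snapshot(name): name is "side" or "top"; returns the picture (480x640x3 uint8, red, green, blue); there is no depth.
- manip.camera_params(name): a dict with "fx", "fy", "cx", "cy" (pixels), "T" (4x4, takes a point from camera to world coordinates). Camera axes: x right, y down, z forward; pixel columns grow to the right and rows downward; lengths in m; the calibration is good to about 2 mm. A picture is of the moment at which its call begins. camera_params takes no time and is no camera call.
- manip.sign_off(): hands the job in, once; it reports no verdict.
The state is a dict: "t": time; "q": joint angles; "qd": joint speeds; "tau": joint torques, N m; "tcp_pos": TCP position; "tool_rot": TCP orientation; "force": force on the tool from outside, world axes, zero at the start; "ft_torque": the same for the moment, N m; "finger_gap": opening from 0.0 (shut) to 1.0 (fully open).
Only numpy, scipy, OpenCV 4.12 (cv2) and the standard library are available. Lean on these libraries where they do the work, as an engineer would, in place of code of your own. Each camera call takes 0.05 s, during which the arm holds its last target.

## Working session

There is one attempt and no reset: what is moved stays moved. The work goes in short steps, Python scripts to look and compute and a tool call to move; the robot and the scene stay as the last step left them, time stands still between calls to the robot, and variables do not carry over. Pictures are saved under pics/ and viewed, and the job is handed in when it is done.

Besides the shell and the picture viewer there is one more tool, called after "Request:" by a JSON object that holds its "name" and its "arguments". send_rows: Moves the arm, as the interface text tells. Its arguments: {"type":"object","properties":{"steps":{"type":"array","items":{"type":"array","items":{"type":"array","items":{"type":"number"}}}},"grip_force":{"type":"number"}},"required":["steps"]}

```bash
ls; mkdir -p pics; python3 - <<'E'
from station import manip
import cv2,json
for n in("top","side"):
    im=manip.snapshot(n); cv2.imwrite(f"pics/{n}0.png",im[:,:,::-1])
    p=manip.camera_params(n); print(n,p)
s=manip.sense(); print(s)
E
```

```text
pics
top {'fx': 564.7574370891051, 'fy': 564.7574370891051, 'cx': 315.94955151910466, 'cy': 239.13247950183305, 'T': array([[ 0.02665951, -0.98317761,  0.18069603,  0.21342391],
       [-0.99915148, -0.03188423, -0.02607128,  0.00842868],
       [ 0.03139405, -0.17984766, -0.98319339,  1.41570016],
       [ 0.        ,  0.        ,  0.        ,  1.        ]])}
side {'fx': 579.489215992762, 'fy': 579.489215992762, 'cx': 325.4353037913948, 'cy': 243.13641380708447, 'T': array([[ 0.98527022, -0.09572742,  0.14169985,  0.2886369 ],
       [-0.17079303, -0.59207636,  0.7875756 , -1.04281764],
       [ 0.00850455, -0.80017613, -0.59970479,  0.8445362 ],
       [ 0.        ,  0.        ,  0.        ,  1.        ]])}
{'t': 0.1, 'q': array([ 1.13848441e+00,  5.28345810e-01,  1.43376644e+00,  6.81437868e-06,
        1.18139356e+00, -1.78501863e-01]), 'qd': array([ 0.0016577 , -0.0010252 , -0.00454319, -0.00038583, -0.0002653 ,
        0.00062027]), 'tau': array([ 7.08231255e-06, -4.43304598e+01, -1.78586268e+01, -2.46126128e-04,
        3.89098030e-03,  2.05911405e-06]), 'tcp_pos': array([0.15663402, 0.6043984 , 0.23045076]), 'tool_rot': array([-0.43300629,  0.55986281,  0.43238556,  0.55866082]), 'force': array([ 0.50111702, -0.10996426,  0.11982377]), 'ft_torque': array([-0.00782529, -0.02271085,  0.0239477 ]), 'finger_gap': 0.9967019874659742}
```

View pics/top0.png

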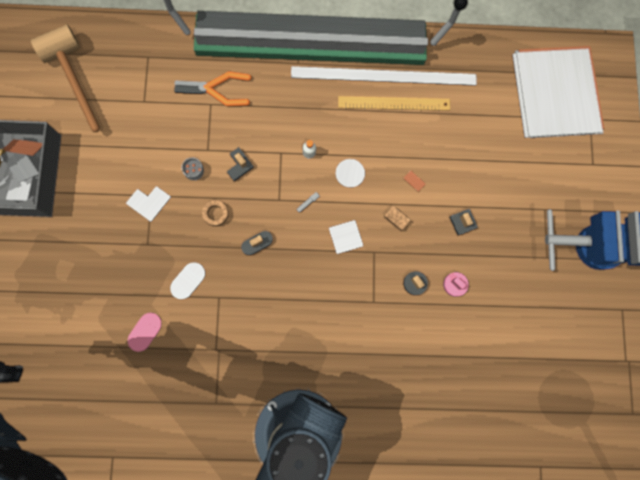

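View pics/side0.png

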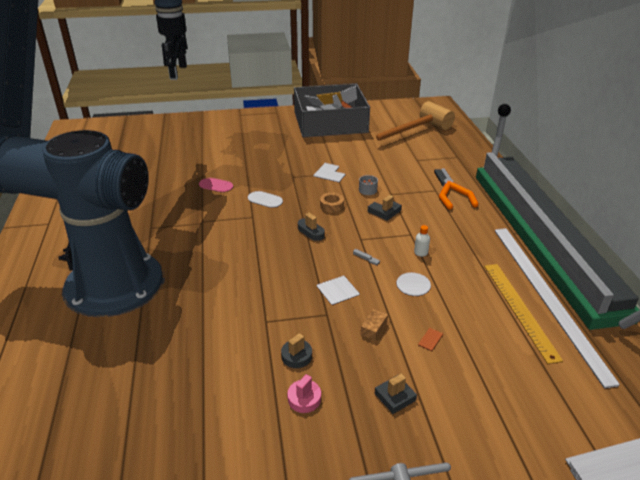

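```bash
cat > h.py <<'E'
import numpy as np,cv2
from station import manip
def load(f): return cv2.imread(f)
def cast(n,uv,z):
    p=manip.camera_params(n);T=p["T"];uv=np.atleast_2d(uv).astype(float)
    d=np.c_[(uv[:,0]-p["cx"])/p["fx"],(uv[:,1]-p["cy"])/p["fy"],np.ones(len(uv))]@T[:3,:3].T
    o=T[:3,3]; return (o+d*((z-o[2])/d[:,2])[:,None])[:,:2]
def proj(n,X):
    p=manip.camera_params(n);T=p["T"];c=(np.atleast_2d(X)-T[:3,3])@T[:3,:3]
    return np.c_[p["fx"]*c[:,0]/c[:,2]+p["cx"],p["fy"]*c[:,1]/c[:,2]+p["cy"]]
def rect(n,im,c,z,half=0.075,s=0.00025):
    "metric resample about world point c on plane z (up = +x, left = +y)"
    N=int(2*half/s)
    g=np.array([[c[0]+half,c[1]+half,z],[c[0]+half,c[1]-half,z],[c[0]-half,c[1]-half,z],[c[0]-half,c[1]+half,z]])
    H=cv2.getPerspectiveTransform(proj(n,g).astype(np.float32),np.float32([[0,0],[N,0],[N,N],[0,N]]))
    return cv2.warpPerspective(im,H,(N,N),flags=cv2.INTER_CUBIC)
E
python3 - <<'E'
from h import *
t=load("pics/top0.png");s=load("pics/side0.png")
for k,uv in dict(disc=(416,283),sq=(463,222),obl=(257,243),ang=(239,164)).items(): print(k,cast("top",uv,.018))
for k,uv in dict(disc=(350,173),sq=(346,237),obl=(187,280),ang=(148,203),tin=(193,168),glue=(309,148),pinkd=(456,284),block=(398,217),ring=(215,212)).items(): print(k,cast("top",uv,.003))
a=cv2.resize(t[130:360,110:500],None,fx=2,fy=2,interpolation=cv2.INTER_CUBIC)
cv2.imwrite("pics/tc.png",a)
b=cv2.resize(s[150:420,180:480],None,fx=2.2,fy=2.2,interpolation=cv2.INTER_CUBIC); cv2.imwrite("pics/sc.png",b)
E
```

```text
disc [[ 0.36713497 -0.28130764]]
sq [[ 0.52691397 -0.4027973 ]]
obl [[0.45566184 0.11880972]]
ang [[0.66000073 0.1742406 ]]
disc [[ 0.65100468 -0.11306056]]
sq [[ 0.48106875 -0.10552022]]
obl [[0.35909477 0.28967327]]
ang [[0.5527958  0.40169993]]
tin [[0.6496657  0.29387192]]
glue [[ 0.71515575 -0.00434526]]
pinkd [[ 0.36929393 -0.3860744 ]]
block [[ 0.53781419 -0.23872936]]
ring [[0.53506938 0.23046982]]
```

View pics/tc.png

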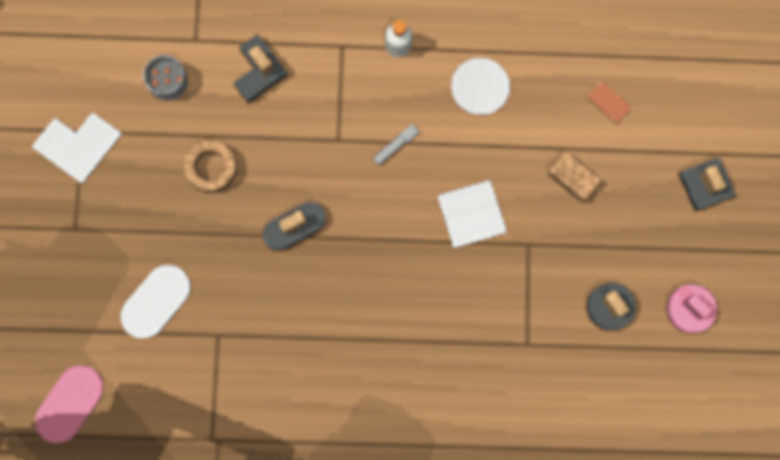

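View pics/sc.png

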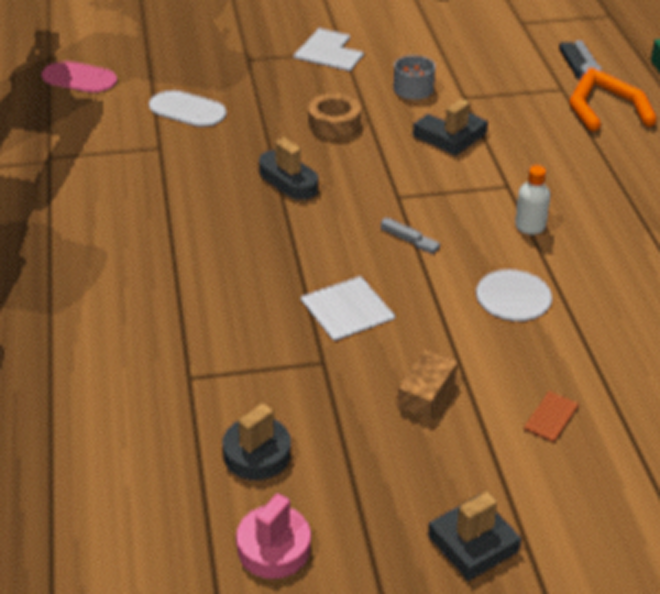

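```bash
cat > meas.py <<'E'
from h import *
def masks(r):
    L=r.astype(float);b,g,R=L[...,0],L[...,1],L[...,2]
    sat=R-b                       # wood: large, grey: ~0
    white=((sat<45)&(g>130)).astype(np.uint8)
    dark=((sat<22)&(g<100)).astype(np.uint8)
    return white,dark
def biggest(m,c):
    cs,_=cv2.findContours(m,cv2.RETR_EXTERNAL,cv2.CHAIN_APPROX_NONE)
    cs=[k for k in cs if cv2.contourArea(k)>3000]
    return min(cs,key=lambda k:-cv2.contourArea(k))
def info(cnt,c,half=0.075,s=.00025):
    P=cnt[:,0,:].astype(float)+.5
    w=np.c_[c[0]+half-P[:,1]*s, c[1]+half-P[:,0]*s].astype(np.float32)
    o=np.array(c,np.float32);q=((w-o)*1000).astype(np.float32)
    M=cv2.moments(q.reshape(-1,1,2));cen=np.array([M['m10'],M['m01']])/M['m00']
    pa=.5*np.degrees(np.arctan2(2*M['mu11'],M['mu20']-M['mu02']))
    rr=cv2.minAreaRect(q)
    return dict(cen=np.round(o*1000+cen,1),area=round(abs(M['m00'])),pa=round(pa,1),rc=np.round(o*1000+np.array(rr[0]),1),rs=np.round(rr[1],1),ra=round(rr[2],1)),w
E
python3 - <<'E'
from meas import *
F=dict(disc=(.367,-.281),sq=(.527,-.403),obl=(.456,.119),ang=(.66,.174))
B=dict(disc=(.651,-.113),sq=(.481,-.1055),obl=(.359,.2897),ang=(.553,.4017))
rows=[]
for n in("top","side"):
    im=load(f"pics/{n}0.png");row=[]
    for kind,D,z in(("B",B,.003),("F",F,.009)):
        for k,c in D.items():
            hf=.06 
            r=rect(n,im,c,z,hf);w,d=masks(r);m=w if kind=="B" else d
            if kind=="F":
                # join dark plate and its pale grip (surrounded): close
                m=cv2.morphologyEx(m,cv2.MORPH_OPEN,np.ones((5,5)))
            cnt=biggest(m,c);i,_=info(cnt,c,hf);print(n,kind,k,i)
            cv2.drawContours(r,[cnt],-1,(0,0,255),1);row.append(cv2.resize(r,(200,200)))
    rows+= [np.hstack(row[:4]),np.hstack(row[4:])]
    cv2.imwrite(f"pics/m_{n}.png",np.vstack(rows[-2:]))
E
```

```text
top B disc {'cen': array([ 651.5, -112.8]), 'area': 4701, 'pa': np.float64(-74.0), 'rc': array([ 651.6, -113. ]), 'rs': array([77.8, 77. ]), 'ra': 90.0}
top B sq {'cen': array([ 482. , -104.6]), 'area': 5243, 'pa': np.float64(-18.5), 'rc': array([ 481.8, -104.2]), 'rs': array([73.8, 74.5]), 'ra': 18.6}
top B obl {'cen': array([358.3, 288.7]), 'area': 5233, 'pa': np.float64(-36.8), 'rc': array([358.1, 289. ]), 'rs': array([ 58.8, 104.4]), 'ra': 54.0}
top B ang {'cen': array([554.4, 400.9]), 'area': 5731, 'pa': np.float64(-80.5), 'rc': array([561.2, 403. ]), 'rs': array([85.6, 84.3]), 'ra': 55.8}
top F disc {'cen': array([ 368.4, -281.5]), 'area': 2679, 'pa': np.float64(-72.7), 'rc': array([ 368.6, -281.4]), 'rs': array([59.5, 57.5]), 'ra': 90.0}
top F sq {'cen': array([ 529.3, -406.3]), 'area': 2870, 'pa': np.float64(-67.6), 'rc': array([ 529.5, -406.3]), 'rs': array([53.1, 57.2]), 'ra': 23.8}
top F obl {'cen': array([455. , 117.7]), 'area': 1976, 'pa': np.float64(-58.7), 'rc': array([457.2, 119.1]), 'rs': array([39.6, 81.5]), 'ra': 32.0}
top F ang {'cen': array([655.5, 173.9]), 'area
[... 608 characters left out ...]
693, 'pa': np.float64(-81.9), 'rc': array([563.1, 400.6]), 'rs': array([86.2, 82.7]), 'ra': 55.9}
side F disc {'cen': array([ 370.5, -290.6]), 'area': 2422, 'pa': np.float64(1.6), 'rc': array([ 370.6, -286. ]), 'rs': array([66.7, 58.1]), 'ra': 84.9}
side F sq {'cen': array([ 530. , -414.7]), 'area': 2627, 'pa': np.float64(-19.9), 'rc': array([ 532.2, -407.7]), 'rs': array([62.5, 62.9]), 'ra': 23.3}
side F obl {'cen': array([458.7, 111.7]), 'area': 3242, 'pa': np.float64(-60.5), 'rc': array([459.1, 118.2]), 'rs': array([ 52.7, 101. ]), 'ra': 29.7}
side F ang {'cen': array([661.2, 171.2]), 'area': 4115, 'pa': np.float64(-5.0), 'rc': array([664.9, 180.8]), 'rs': array([85.5, 77.9]), 'ra': 39.0}
```

View pics/m_top.png

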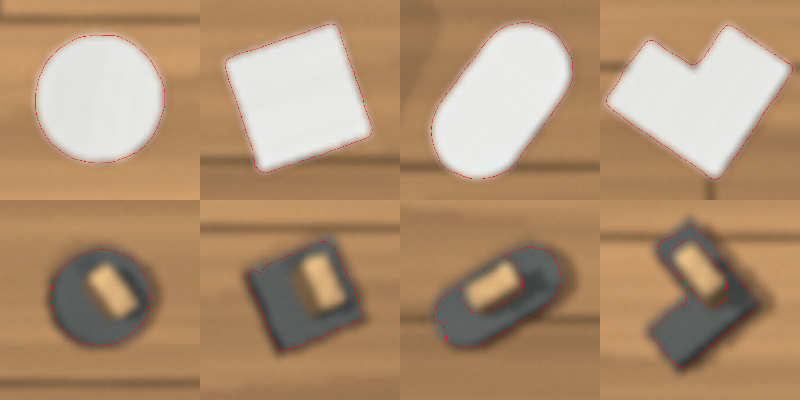

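View pics/m_side.png

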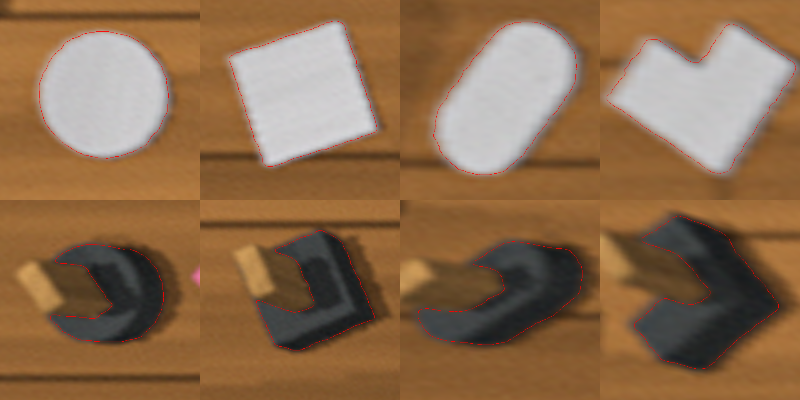

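```bash
python3 - <<'E'
from meas import *
F=dict(disc=(.3685,-.2814),sq=(.5295,-.4063),obl=(.457,.119),ang=(.666,.169))
im=load("pics/top0.png");row=[]
for k,c in F.items():
    hf=.04;r=rect("top",im,c,.048,hf)
    b,g,R=[r[...,i].astype(int) for i in range(3)]
    m=((R>195)&(g>140)).astype(np.uint8)
    m0=np.zeros_like(m);cv2.circle(m0,(160,160),70,1,-1)
    m*=m0
    cnt=max(cv2.findContours(m,0,1)[0],key=cv2.contourArea);i,_=info(cnt,c,hf);print(k,i)
    cv2.drawContours(r,[cnt],-1,(0,0,255),1);row.append(r[:, :])
cv2.imwrite("pics/grips.png",cv2.resize(np.hstack(row),(800,200)))
s=manip.sense()
from scipy.spatial.transform import Rotation as Ro
M=Ro.from_quat(s["tool_rot"]).as_matrix();print(M.round(3));print(np.degrees(np.arctan2(M[1,2],M[0,2])))
E
```

```text
disc {'cen': array([ 369. , -279.5]), 'area': 247, 'pa': np.float64(35.1), 'rc': array([ 368.5, -279.8]), 'rs': array([26. , 11.4]), 'ra': 35.0}
sq {'cen': array([ 530.5, -404.4]), 'area': 234, 'pa': np.float64(23.9), 'rc': array([ 530.1, -404.6]), 'rs': array([25.8, 11. ]), 'ra': 24.0}
obl {'cen': array([458.2, 119.9]), 'area': 242, 'pa': np.float64(-58.1), 'rc': array([458.1, 120.3]), 'rs': array([10.9, 26.5]), 'ra': 31.5}
ang {'cen': array([666.1, 171.4]), 'area': 239, 'pa': np.float64(38.7), 'rc': array([665.9, 171. ]), 'rs': array([25.7, 11.1]), 'ra': 40.2}
[[-0.001 -0.968  0.251]
 [-0.002  0.251  0.968]
 [-1.     0.    -0.002]]
75.45762517959815
```

View pics/grips.png

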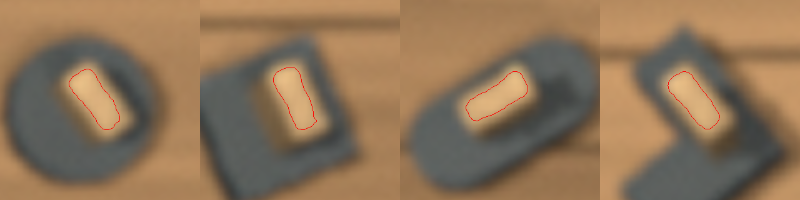

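The four wanted forms in the top view are:
- disc (416,283)
- square (463,222)
- bar (257,243)
- L (239,164)

The wanted blanks are:
- disc (350,173)
- square (346,237)
- bar (187,280)
- L (148,203)

Look-alikes I will leave alone are the pink disc form (456,284), the pink bar blank (144,331), the wooden ring (215,212), the wood block (398,217) and the red card (414,181). The close crops confirm dark plates with pale grips. I start with the disc.

Request:
{"name": "send_rows", "arguments": {"steps": [[[0.4,0.06,-0.05,0,-0.15],[0.4,0.12,-0.1,0,-0.3],[0.4,0.18,-0.15,0,-0.45],[0.4,0.23,-0.2,0,-0.6],[0.4,0.26,-0.25,0,-0.75],[0.4,0.28,-0.3,0,-0.9],[0.4,0.29,-0.35,0,-1.05],[0.4,0.3,-0.4,0,-1.2]]], "grip_force": 60}}

```text
t: 1.1
tcp_pos: [0.454, 0.218, 0.2311]
tool_rot: [-0.04, 0.706, 0.04, 0.706]
force: [0.7, 1.6, -0.7]
finger_gap: 0.6
```

Request:
{"name": "send_rows", "arguments": {"steps": [[[0.4,0,-0.06,0,-0.15],[0.4,0,-0.12,0,-0.3],[0.4,0,-0.18,0,-0.45],[0.4,-0.01,-0.24,0,-0.6],[0.4,-0.03,-0.3,0,-0.75],[0.4,-0.05,-0.36,0,-0.9],[0.4,-0.07,-0.42,0,-1.05],[0.4,-0.085,-0.48,0,-1.08]]]}}

```text
t: 2.1
tcp_pos: [0.3673, -0.2601, 0.2312]
tool_rot: [0.328, 0.626, -0.328, 0.626]
force: [1.2, 0.3, -0.3]
finger_gap: 0.604
```

Request:
{"name": "send_rows", "arguments": {"steps": [[[0.4,-0.002,-0.006,-0.05,0],[0.4,-0.002,-0.006,-0.1,0],[0.4,-0.002,-0.006,-0.13,0],[0.4,-0.002,-0.006,-0.15,0],[0.4,-0.002,-0.006,-0.15,0]]]}}

```text
t: 2.72
tcp_pos: [0.3657, -0.2637, 0.08]
tool_rot: [0.328, 0.628, -0.327, 0.625]
force: [0.4, -0.3, 0.8]
finger_gap: 0.6
```

```bash
python3 - <<'E'
from meas import *
s=manip.sense();print(s["tcp_pos"],s["tool_rot"],s["finger_gap"])
for n in("side","top"):
    im=manip.snapshot(n)[:,:,::-1];cv2.imwrite(f"pics/{n}1.png",im)
    u,v=proj(n,[[.369,-.281,.05]])[0].astype(int);print(u,v)
    c=im[v-60:v+60,u-70:u+70];cv2.imwrite(f"pics/{n}1c.png",cv2.resize(c,None,fx=4,fy=4,interpolation=2))
    print(proj(n,[s["tcp_pos"]])[0]-[u-70,v-60])
E
```

```text
[ 0.36565539 -0.26369682  0.07995309] [ 0.32810827  0.62803574 -0.32697862  0.62530077] 0.6000429020953447
294 337
[67.35961296 42.71791151]
418 280
[66.00110716 60.71181644]
```

View pics/side1c.png

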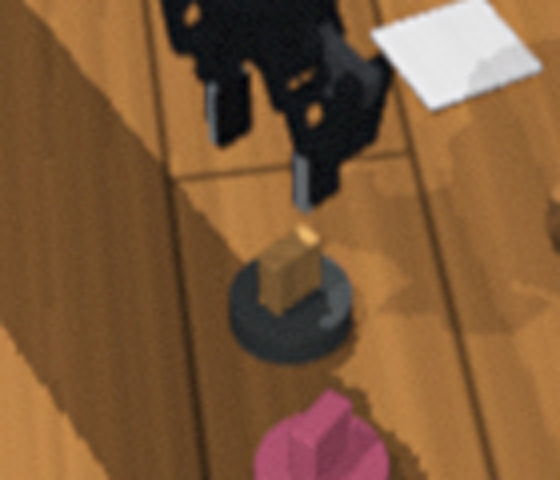

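View pics/top1c.png

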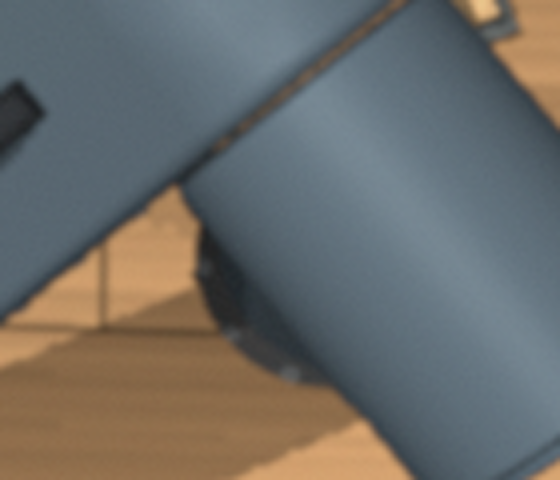

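Request:
{"name": "send_rows", "arguments": {"steps": [[[0.4,0.004,-0.018,0,0],[0.4,0.004,-0.018,-0.02,0],[0.4,0.004,-0.018,-0.04,0],[0.4,0.004,-0.018,-0.056,0],[0.4,0.004,-0.018,-0.056,0]]]}}

```text
t: 3.45
tcp_pos: [0.3711, -0.2839, 0.0253]
tool_rot: [0.327, 0.626, -0.328, 0.627]
force: [-0.2, 0.7, 0.8]
finger_gap: 0.599
```

```bash
cat > look.py <<'E'
from meas import *
import sys
def look(tag,c,z=.03,half=(70,60),names=("side",)):
    s=manip.sense();a=2*np.degrees(np.arctan2(-s["tool_rot"][0],s["tool_rot"][1]));print(s["tcp_pos"].round(4),"jaw",round(a,1),s["finger_gap"],s["force"].round(1),s["q"].round(2))
    for n in names:
        im=manip.snapshot(n)[:,:,::-1];cv2.imwrite(f"pics/{n}{tag}.png",im)
        u,v=proj(n,[[*c,z]])[0].astype(int)
        cv2.imwrite(f"pics/{n}{tag}c.png",cv2.resize(im[v-half[1]:v+half[1],u-half[0]:u+half[0]],None,fx=4,fy=4,interpolation=2))
E
python3 -c "
from look import *
look('2',(.369,-.281))"
```

```text
[ 0.3711 -0.2839  0.0253] jaw -55.2 0.5993765663439653 [-0.2  0.7  0.8] [-0.89  0.7   1.97 -0.    0.46  0.07]
```

View pics/side2c.png

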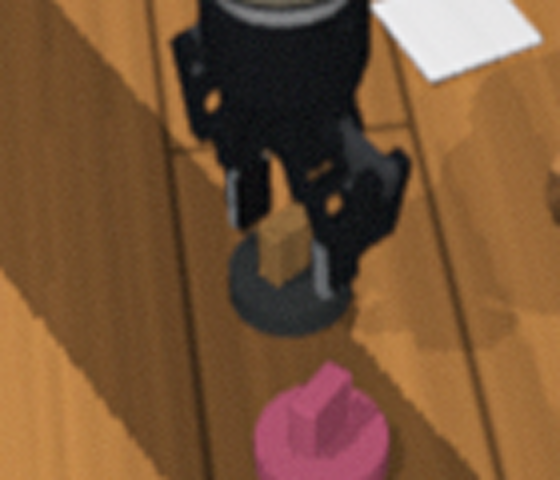

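Request:
{"name": "send_rows", "arguments": {"steps": [[[1,0,0,0,0],[1,0,0,0,0],[1,0,0,0,0],[1,0,0,0,0],[1,0,0,0,0]]]}}

```text
t: 4.12
tcp_pos: [0.3707, -0.2828, 0.0262]
tool_rot: [0.327, 0.626, -0.328, 0.627]
force: [-1.1, 1.1, 5.9]
finger_gap: 0.149
```

```bash
python3 -c "
from look import *
look('3',(.369,-.281))"
```

```text
[ 0.3707 -0.2828  0.0262] jaw -55.2 0.14855857093320227 [-1.1  1.1  5.9] [-0.89  0.7   1.98 -0.    0.46  0.07]
```

View pics/side3c.png

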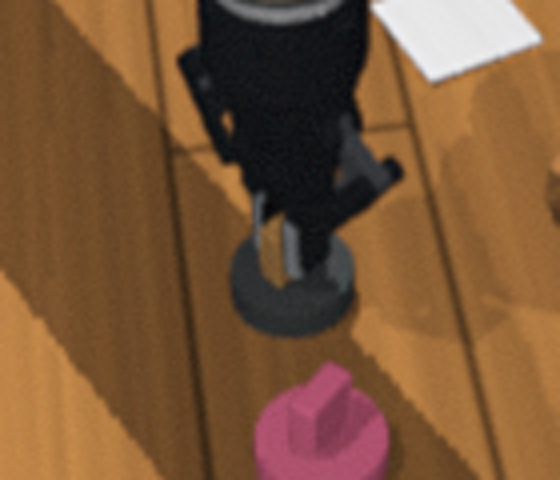

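Request:
{"name": "send_rows", "arguments": {"steps": [[[1,0,0,0.03,0],[1,0,0,0.07,0],[1,0.02,0.012,0.12,0],[1,0.06,0.036,0.14,0],[1,0.11,0.066,0.14,0],[1,0.16,0.096,0.14,0],[1,0.21,0.126,0.14,0],[1,0.26,0.155,0.12,0]]], "grip_force": 80}}

```text
t: 5.18
tcp_pos: [0.6328, -0.1266, 0.1464]
tool_rot: [0.327, 0.626, -0.327, 0.628]
force: [-0.1, -1.9, -2.4]
finger_gap: 0.147
```

Request:
{"name": "send_rows", "arguments": {"steps": [[[1,0.022,0.0137,-0.02,0],[1,0.022,0.0137,-0.05,0],[1,0.022,0.0137,-0.08,0],[1,0.022,0.0137,-0.08,0],[1,0.022,0.0137,-0.08,0]]]}}

```text
t: 5.8
tcp_pos: [0.6528, -0.114, 0.0659]
tool_rot: [0.328, 0.626, -0.327, 0.627]
force: [-0.2, 0.4, -2.6]
finger_gap: 0.144
```

```bash
python3 -c "
from look import *
look('4',(.653,-.114),.03,(70,60),('side','top'))"
```

```text
[ 0.6528 -0.114   0.0659] jaw -55.2 0.1436952665260712 [-0.2  0.4 -2.6] [-0.34  0.78  1.45  0.    0.91  0.62]
```

View pics/side4c.png

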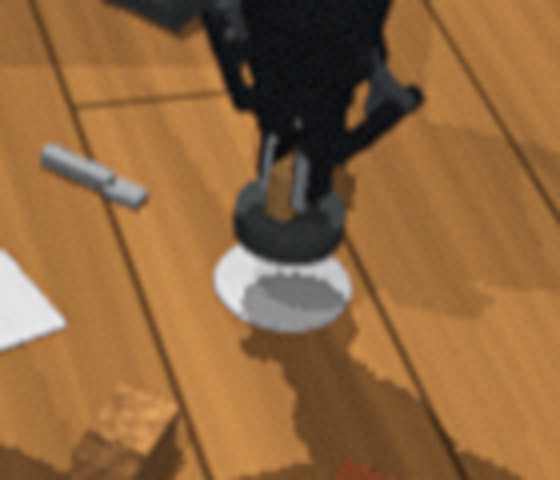

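Request:
{"name": "send_rows", "arguments": {"steps": [[[1,0,0,-0.015,0],[1,0,0,-0.028,0],[1,0,0,-0.034,0],[1,0,0,-0.0365,0],[1,0,0,-0.0365,0],[1,0,0,-0.0365,0]]]}}

```text
t: 6.65
tcp_pos: [0.6516, -0.1135, 0.0294]
tool_rot: [0.327, 0.627, -0.328, 0.626]
force: [-4.5, 0.4, 5.6]
finger_gap: 0.145
```

```bash
python3 -c "
from look import *
look('5',(.653,-.114),.03,(70,60),('side',))"
```

```text
[ 0.6516 -0.1135  0.0294] jaw -55.1 0.144555778533392 [-4.5  0.4  5.6] [-0.34  0.83  1.46 -0.    0.85  0.62]
```

View pics/side5c.png

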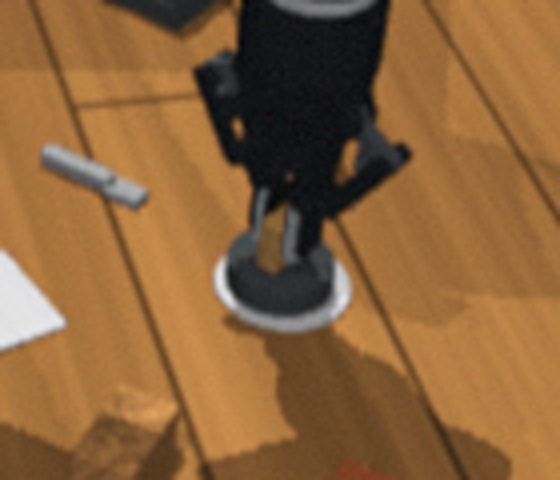

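Request:
{"name": "send_rows", "arguments": {"steps": [[[0.6,0,0,0,0],[0.4,0,0,0,0],[0.4,0,0,0,0],[0.4,0,0,0.05,0],[0.4,0,-0.03,0.1,0],[0.4,-0.03,-0.09,0.12,0],[0.4,-0.06,-0.15,0.12,0],[0.4,-0.09,-0.21,0.12,0]]]}}

```text
t: 7.7
tcp_pos: [0.5695, -0.311, 0.1496]
tool_rot: [0.327, 0.626, -0.327, 0.628]
force: [0.5, -0.0, -0.7]
finger_gap: 0.601
```

```bash
python3 -c "
from look import *
look('6',(.653,-.114),.01,(50,50),('side','top'))
for n in ('top','side'):
  im=load(f'pics/{n}6.png'); c=(.652,-.114)
  out=[]
  for z,k in((.003,0),(.009,1)):
    r=rect(n,im,c,z,.06);w,d=masks(r)
    m=(w|d) if k==0 else d
    m=cv2.morphologyEx(m,2,np.ones((5,5)))
    cnt=biggest(m,c);print(n,k,info(cnt,c,.06)[0]);cv2.drawContours(r,[cnt],-1,(0,0,255),1);out.append(r)
  cv2.imwrite(f'pics/p6{n}.png',cv2.resize(np.hstack(out),(800,400)))
"
```

```text
[ 0.5695 -0.311   0.1496] jaw -55.2 0.600831790409016 [ 0.5 -0.  -0.7] [-0.67  0.65  1.44  0.    1.04  0.29]
top 0 {'cen': array([ 644.6, -109.4]), 'area': 6205, 'pa': np.float64(49.3), 'rc': array([ 642.5, -110.9]), 'rs': array([161.3,  53.4]), 'ra': 52.2}Traceback (most recent call last):
  File "<string>", line 11, in <module>
    cnt=biggest(m,c);print(n,k,info(cnt,c,.06)[0]);cv2.drawContours(r,[cnt],-1,(0,0,255),1);out.append(r)
  File "meas.py", line 11, in biggest
    return min(cs,key=lambda k:-cv2.contourArea(k))
ValueError: min() iterable argument is empty
```

View pics/side6c.png

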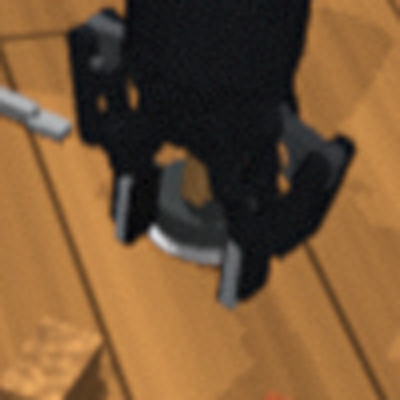

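Request:
{"name": "send_rows", "arguments": {"steps": [[[0.4,-0.015,-0.04,0,-0.1],[0.4,-0.03,-0.08,0,-0.188],[0.4,-0.0385,-0.095,-0.03,-0.188],[0.4,-0.0385,-0.095,-0.06,-0.188],[0.4,-0.0385,-0.095,-0.08,-0.188],[0.4,-0.0385,-0.095,-0.08,-0.188]]]}}

```text
t: 8.55
tcp_pos: [0.5308, -0.4027, 0.0668]
tool_rot: [0.385, 0.595, -0.384, 0.592]
force: [0.6, 0.3, -0.8]
finger_gap: 0.6
```

```bash
python3 -c "
from look import *
look('7',(.530,-.405),.03,(70,60),('side','top'))
for n in ('top','side'):
  im=load(f'pics/{n}7.png'); c=(.652,-.114)
  out=[]
  for z,k in((.003,0),(.012,1)):
    r=rect(n,im,c,z,.06);w,d=masks(r)
    m=(w|d) if k==0 else d
    m=cv2.morphologyEx(m,2,np.ones((5,5)))
    cnt=biggest(m,c);print(n,k,info(cnt,c,.06)[0]);cv2.drawContours(r,[cnt],-1,(0,0,255),1);out.append(r)
  cv2.imwrite(f'pics/p7{n}.png',cv2.resize(np.hstack(out),(800,400)))
"
```

```text
[ 0.5308 -0.4027  0.0668] jaw -65.8 0.6002490155975354 [ 0.6  0.3 -0.8] [-0.82  0.78  1.44  0.    0.93  0.33]
top 0 {'cen': array([ 651.6, -112.2]), 'area': 4601, 'pa': np.float64(-12.9), 'rc': array([ 651.6, -112.1]), 'rs': array([75.5, 76.4]), 'ra': 87.3}
top 1 {'cen': array([ 645.8, -113.5]), 'area': 1232, 'pa': np.float64(-85.9), 'rc': array([ 648.2, -113.6]), 'rs': array([53.1, 55.2]), 'ra': 8.7}
side 0 {'cen': array([ 648.7, -106. ]), 'area': 10868, 'pa': np.float64(49.3), 'rc': array([ 652., -112.]), 'rs': array([119.8, 115.7]), 'ra': 0.0}
side 1 {'cen': array([ 647.1, -109.2]), 'area': 11716, 'pa': np.float64(55.5), 'rc': array([ 652., -114.]), 'rs': array([119.8, 119.8]), 'ra': 90.0}
```

View pics/p7top.png

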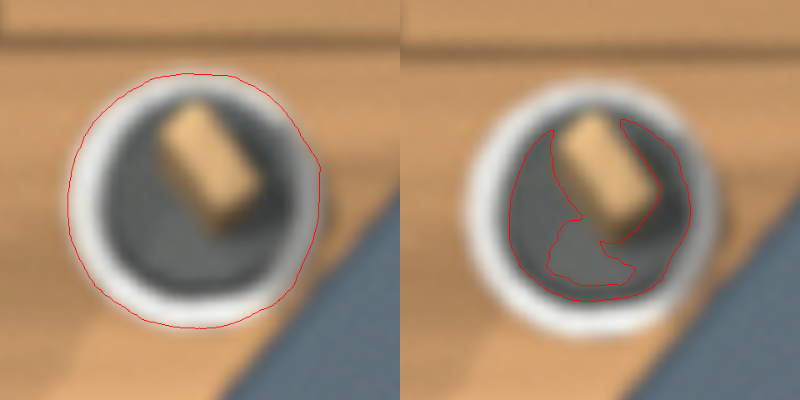

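View pics/p7side.png

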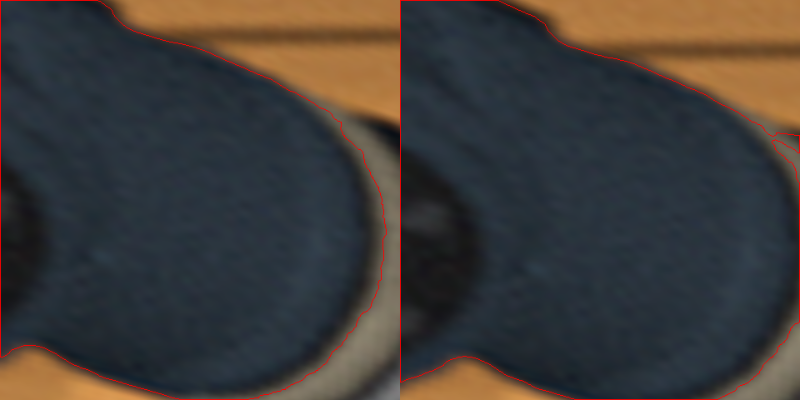

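View pics/side7c.png

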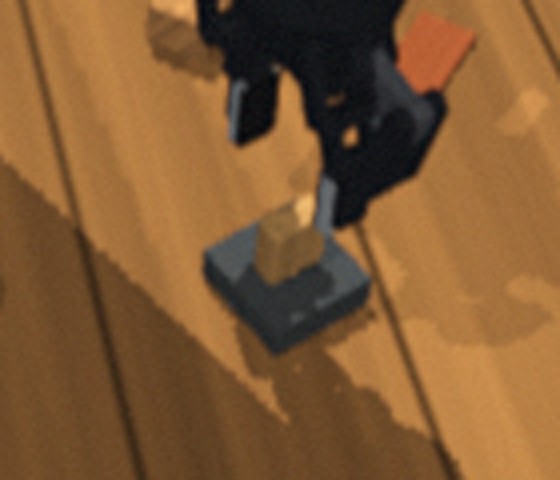

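Request:
{"name": "send_rows", "arguments": {"steps": [[[0.4,0,0,0,0],[0.4,0,0,-0.005,0],[0.4,0,0,-0.01,0]]]}}

```text
t: 9.02
tcp_pos: [0.5316, -0.4043, 0.059]
tool_rot: [0.385, 0.593, -0.385, 0.594]
force: [0.1, -0.4, 0.5]
finger_gap: 0.597
```

Request:
{"name": "send_rows", "arguments": {"steps": [[[0.4,0,-0.001,-0.02,0],[0.4,0,-0.001,-0.031,0],[0.4,0,-0.001,-0.031,0],[0.4,0,-0.001,-0.031,0]]]}}

```text
t: 9.52
tcp_pos: [0.5314, -0.4053, 0.0275]
tool_rot: [0.385, 0.593, -0.385, 0.593]
force: [-0.5, -1.1, 0.1]
finger_gap: 0.602
```

```bash
python3 -c "
from look import *
look('8',(.530,-.405),.03,(70,60),('side',))"
```

```text
[ 0.5314 -0.4053  0.0275] jaw -65.9 0.6018894093657129 [-0.5 -1.1  0.1] [-0.82  0.84  1.45 -0.    0.86  0.33]
```

View pics/side8c.png

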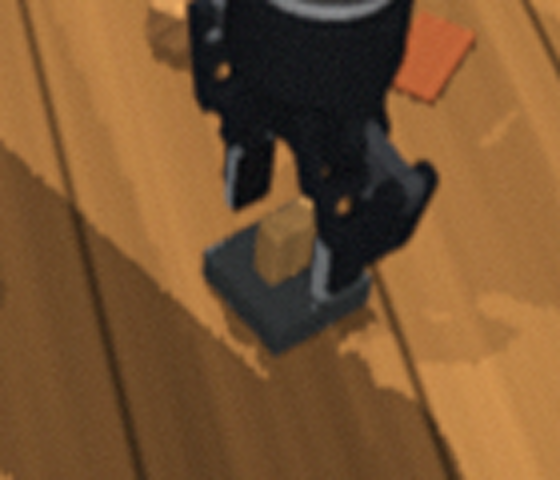

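Fingers straddle the square's grip; close.

Request:
{"name": "send_rows", "arguments": {"steps": [[[1,0,0,0,0],[1,0,0,0,0],[1,0,0,0,0],[1,0,0,0,0],[1,0,0,0,0]]]}}

```text
t: 10.2
tcp_pos: [0.5319, -0.4058, 0.0284]
tool_rot: [0.385, 0.593, -0.385, 0.594]
force: [1.1, -1.4, 4.0]
finger_gap: 0.144
```

```bash
python3 -c "
from look import *
look('9',(.530,-.405),.03,(70,60),('side',))"
```

```text
[ 0.5319 -0.4058  0.0284] jaw -66.0 0.14404062181389563 [ 1.1 -1.4  4. ] [-0.82  0.84  1.44  0.    0.86  0.33]
```

View pics/side9c.png

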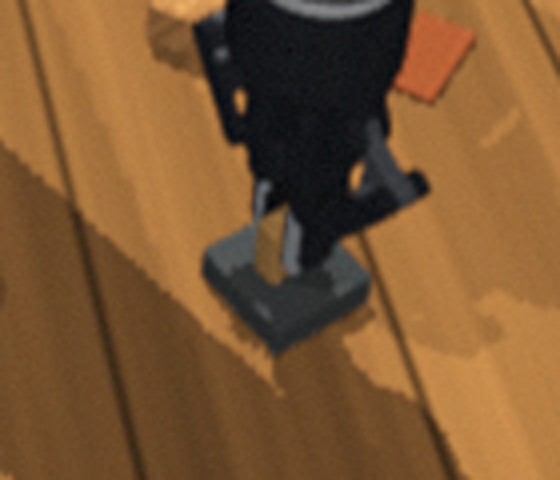

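Request:
{"name": "send_rows", "arguments": {"steps": [[[1,0,0,0.03,0],[1,0,0,0.07,0],[1,-0.002,0.02,0.11,0],[1,-0.01,0.06,0.12,-0.03],[1,-0.018,0.11,0.12,-0.06],[1,-0.026,0.16,0.12,-0.096],[1,-0.034,0.21,0.12,-0.096],[1,-0.042,0.26,0.11,-0.096]]]}}

```text
t: 11.25
tcp_pos: [0.4881, -0.1432, 0.1372]
tool_rot: [0.413, 0.575, -0.413, 0.573]
force: [1.9, -0.1, -3.3]
finger_gap: 0.142
```

Request:
{"name": "send_rows", "arguments": {"steps": [[[1,-0.0067,0.0402,-0.01,0],[1,-0.0067,0.0402,-0.04,0],[1,-0.0067,0.0402,-0.07,0],[1,-0.0067,0.0402,-0.07,0],[1,-0.0067,0.0402,-0.07,0],[1,-0.0067,0.0402,-0.07,0]]]}}

```text
t: 12.0
tcp_pos: [0.4832, -0.1054, 0.0687]
tool_rot: [0.413, 0.573, -0.413, 0.575]
force: [-0.8, -0.3, -3.3]
finger_gap: 0.144
```

```bash
python3 -c "
from look import *
look('10',(.483,-.106),.03,(70,60),('side',))"
```

```text
[ 0.4832 -0.1054  0.0687] jaw -71.5 0.14424693846252298 [-0.8 -0.3 -3.3] [-0.44  0.63  1.89  0.    0.62  0.81]
```

View pics/side10c.png

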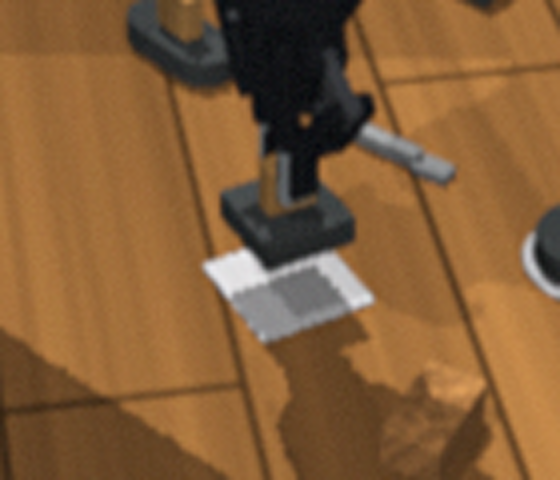

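Request:
{"name": "send_rows", "arguments": {"steps": [[[1,0,0,-0.015,0],[1,0,0,-0.028,0],[1,0,0,-0.034,0],[1,0,0,-0.0368,0],[1,0,0,-0.0368,0],[1,0,0,-0.0368,0]]]}}

```text
t: 12.8
tcp_pos: [0.4819, -0.1048, 0.0313]
tool_rot: [0.413, 0.575, -0.413, 0.574]
force: [-2.6, -0.2, 5.9]
finger_gap: 0.144
```

```bash
python3 -c "
from look import *
look('11',(.483,-.106),.02,(50,50),('side',))"
```

```text
[ 0.4819 -0.1048  0.0313] jaw -71.4 0.14381894669857356 [-2.6 -0.2  5.9] [-0.44  0.7   1.91 -0.    0.54  0.81]
```

View pics/side11c.png

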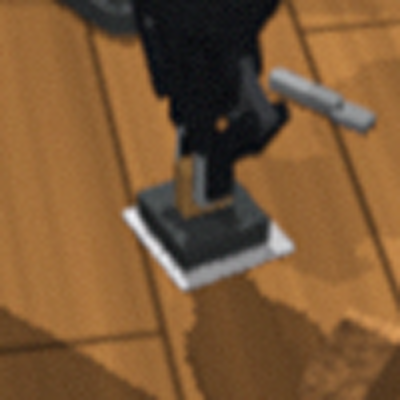

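Request:
{"name": "send_rows", "arguments": {"steps": [[[1,0.0015,-0.0007,0.0012,0],[1,0.0015,-0.0007,0.0012,0],[1,0.0015,-0.0007,0.0002,0],[1,0.0015,-0.0007,0.0002,0]]]}}

```text
t: 13.35
tcp_pos: [0.4847, -0.1059, 0.0314]
tool_rot: [0.413, 0.574, -0.413, 0.574]
force: [0.5, -0.3, 1.1]
finger_gap: 0.146
```

Request:
{"name": "send_rows", "arguments": {"steps": [[[0.6,0,0,0,0],[0.4,0,0,0,0],[0.4,0,0,0,0],[0.4,0,0,0.05,0],[0.4,0,0.02,0.1,0.16],[0.4,-0.005,0.07,0.12,0.32],[0.4,-0.01,0.12,0.12,0.48],[0.4,-0.015,0.17,0.12,0.64]]]}}

```text
t: 14.35
tcp_pos: [0.469, 0.0656, 0.1517]
tool_rot: [0.21, 0.675, -0.21, 0.676]
force: [1.1, -0.1, 0.3]
finger_gap: 0.602
```

Request:
{"name": "send_rows", "arguments": {"steps": [[[0.4,-0.004,0.02,0,0.17],[0.4,-0.008,0.04,0,0.34],[0.4,-0.01,0.053,0,0.51],[0.4,-0.01,0.053,-0.02,0.68],[0.4,-0.01,0.053,-0.04,0.85],[0.4,-0.01,0.053,-0.06,1.02],[0.4,-0.01,0.053,-0.08,1.145],[0.4,-0.01,0.053,-0.09,1.145]]]}}

```text
t: 15.35
tcp_pos: [0.4586, 0.1173, 0.0602]
tool_rot: [-0.187, 0.682, 0.188, 0.681]
force: [-0.3, -0.2, 0.1]
finger_gap: 0.6
```

```bash
cat > chk.py <<'E'
from look import *
def chk(tag,c,names=('top','side'),half=.06):
  rows=[]
  for n in names:
    im=load(f'pics/{n}{tag}.png')
    rows.append(rect(n,im,c,.003,half))
  cv2.imwrite(f'pics/p{tag}.png',cv2.resize(np.hstack(rows),(400*len(rows),400),interpolation=cv2.INTER_AREA))
E
python3 -c "
from chk import *
look('12',(.459,.119),.03,(70,60),('side','top'))
chk('12',(.483,-.106))"
```

```text
[0.4586 0.1173 0.0602] jaw 30.7 0.6001236958294704 [-0.3 -0.2  0.1] [ 0.01  0.63  1.94 -0.    0.57 -0.52]
```

View pics/p12.png

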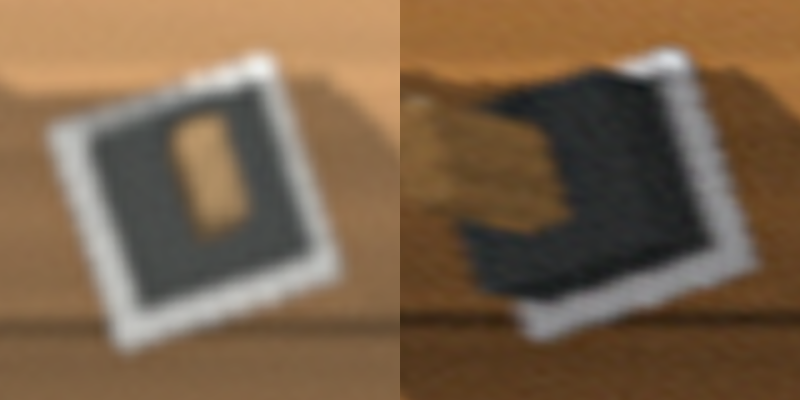

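View pics/side12c.png

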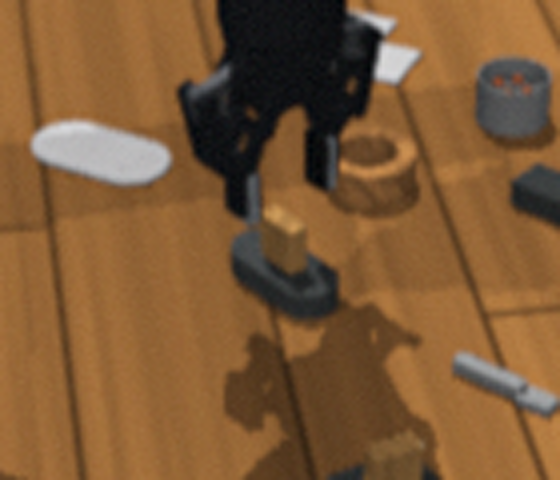

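```bash
cat > prof.py <<'E'
from look import *
def prof(tag,n,c,yaw,axis,half=.05,band=.012,off=0,z=.003):
    """grey profile along form axis ('x' or 'y') thru c, averaged over band at lateral offset off"""
    im=load(f'pics/{n}{tag}.png');g=im[:,:,2].astype(np.float32)-0
    a=np.radians(yaw);ex=np.array([np.cos(a),np.sin(a)]);ey=np.array([-np.sin(a),np.cos(a)])
    if axis=='y': ex,ey=ey,-ex
    S=np.arange(-half,half+1e-9,.0005);U=off+np.linspace(-band/2,band/2,9)
    P=np.array([[np.r_[np.array(c)+s*ex+u*ey,z] for s in S] for u in U]).reshape(-1,3)
    q=proj(n,P).astype(np.float32)
    sat=im[:,:,2].astype(np.float32)-im[:,:,0]
    v=cv2.remap(im.astype(np.float32),q[:,0].reshape(len(U),-1),q[:,1].reshape(len(U),-1),cv2.INTER_LINEAR).mean(0)
    return S*1000,v
E
python3 -c "
from prof import *
for n,ax,off in(('top','x',-.02),('top','x',.02),('top','y',-.02),('side','x',-.018),('side','y',-.02),('side','y',.02)):
  S,v=prof('12',n,(.483,-.106),18.5,ax,band=.008,off=off)
  print(n,ax,off);print(' '.join(f'{s:.0f}:{int(b[1])}/{int(b[2]-b[0])}' for s,b in zip(S[6::3],v[6::3])))
"
```

```text
top x -0.02
-47:79/50 -46:82/51 -44:88/55 -42:94/60 -41:99/63 -39:105/61 -38:114/52 -36:130/38 -35:150/23 -33:169/12 -32:181/6 -30:183/3 -29:173/2 -27:152/2 -26:125/1 -24:99/0 -23:82/0 -21:76/-1 -20:74/-1 -18:75/0 -17:75/-1 -15:75/-1 -14:76/-1 -12:76/-1 -11:76/-1 -9:76/0 -8:75/0 -6:76/0 -5:76/0 -3:76/0 -2:76/0 -0:76/0 1:76/0 3:76/0 4:76/0 6:77/1 7:77/1 9:77/1 10:77/1 12:77/1 13:77/1 15:77/1 16:77/1 18:77/2 19:77/2 21:77/2 22:76/1 24:76/0 25:82/0 27:101/0 28:131/0 30:167/2 31:195/6 33:208/12 34:205/24 36:190/41 37:172/61 39:158/79 40:152/89 42:150/93 43:150/94 45:150/94 46:151/94 48:151/94 49:151/94
top x 0.02
-47:95/58 -46:94/58 -44:93/58 -42:94/59 -41:94/59 -39:95/55 -38:103/44 -36:119/30 -35:143/17 -33:165/8 -32:180/4 -30:184/3 -29:175/2 -27:155/1 -26:129/1 -24:103/0 -23:85/0 -21:76/0 -20:74/0 -18:75/-1 -17:75/-1 -15:75/-1 -14:76/0 -12:76/0 -11:76/0 -9:77/0 -8:77/0 -6:77/-1 -5:78/-1 -3:78/0 -2:78/0 -0:77/0 1:77/0 3:76/0 4:77/0 6:76/0 7:76/0 9:76/0 10:76/0 12:76/0 13:76/0 15:77/0 16:76/-1 18:76/0 19:75/0 21:75/0 22:75/0 24:76/0 25:81/0 27:90/0 28:104/0 30:121/1 31:135/4 33:141/9 34:
[... 1903 characters left out ...]
2/57 37:73/58 39:76/60 40:79/63 42:84/66 43:88/68 45:89/69 46:89/70 48:88/69 49:88/69
side y 0.02
-47:69/68 -46:69/68 -44:69/68 -42:71/63 -41:78/49 -39:91/31 -38:111/15 -36:127/5 -35:137/0 -33:138/-1 -32:133/-2 -30:120/-1 -29:102/0 -27:80/0 -26:61/0 -24:51/0 -23:45/-1 -21:44/-1 -20:44/-1 -18:43/-1 -17:43/-1 -15:42/-1 -14:41/-2 -12:40/-2 -11:39/-2 -9:38/-2 -8:38/-1 -6:40/-1 -5:41/-1 -3:41/-1 -2:43/-1 -0:43/-1 1:43/-1 3:42/-1 4:42/-1 6:41/-1 7:40/-1 9:39/-1 10:39/-1 12:40/-1 13:43/-2 15:44/-2 16:44/-2 18:43/-1 19:43/-2 21:43/-2 22:42/-2 24:43/-2 25:45/-2 27:49/-1 28:54/-1 30:61/-1 31:65/2 33:66/8 34:64/16 36:61/25 37:58/34 39:56/41 40:55/46 42:54/49 43:55/50 45:55/50 46:55/50 48:52/50 49:51/49
```

Request:
{"name": "send_rows", "arguments": {"steps": [[[0.4,0,0.001,-0.015,0.01],[0.4,0,0.001,-0.028,0.01],[0.4,0,0.001,-0.0325,0.01],[0.4,0,0.001,-0.0325,0.01],[0.4,0,0.001,-0.0325,0.01]]]}}

```text
t: 16.08
tcp_pos: [0.4593, 0.1183, 0.0288]
tool_rot: [-0.191, 0.681, 0.191, 0.681]
force: [0.9, -0.3, -0.4]
finger_gap: 0.598
```

```bash
python3 -c "
from look import *
look('13',(.459,.119),.03,(60,50),('side',))"
```

```text
[0.4593 0.1183 0.0288] jaw 31.4 0.5976519092371869 [ 0.9 -0.3 -0.4] [ 0.02  0.7   1.95 -0.    0.49 -0.53]
```

View pics/side13c.png

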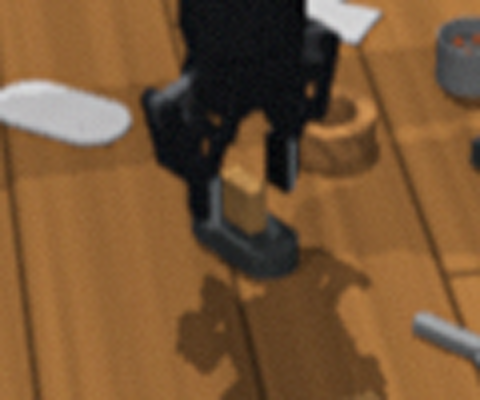

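Request:
{"name": "send_rows", "arguments": {"steps": [[[1,0,0,0,0],[1,0,0,0,0],[1,0,0,0,0],[1,0,0,0,0],[1,0,0,0,0]]]}}

```text
t: 16.75
tcp_pos: [0.4596, 0.1184, 0.029]
tool_rot: [-0.191, 0.68, 0.191, 0.681]
force: [0.0, 0.6, 5.5]
finger_gap: 0.148
```

Request:
{"name": "send_rows", "arguments": {"steps": [[[1,0,0,0.03,0],[1,0,0,0.06,0],[1,-0.005,0.01,0.08,0.05],[1,-0.025,0.045,0.08,0.15],[1,-0.05,0.085,0.08,0.25],[1,-0.075,0.125,0.08,0.373],[1,-0.1,0.168,0.06,0.373],[1,-0.1,0.169,0.04,0.373]]]}}

```text
t: 17.75
tcp_pos: [0.3556, 0.2891, 0.0676]
tool_rot: [-0.316, 0.634, 0.316, 0.631]
force: [0.5, 0.4, -4.1]
finger_gap: 0.145
```

Request:
{"name": "send_rows", "arguments": {"steps": [[[1,0,0,0,0],[1,0,0,0,0],[1,0,0,0,0]]]}}

```text
t: 18.12
tcp_pos: [0.3599, 0.2869, 0.0691]
tool_rot: [-0.314, 0.633, 0.314, 0.634]
force: [0.2, -0.6, -4.2]
finger_gap: 0.147
```

```bash
python3 -c "
from look import *
look('14',(.359,.288),.03,(60,50),('side',))"
```

```text
[0.3599 0.2869 0.0691] jaw 52.7 0.14740503707818847 [ 0.2 -0.6 -4.2] [ 0.43  0.6   1.98 -0.    0.56 -0.49]
```

View pics/side14c.png

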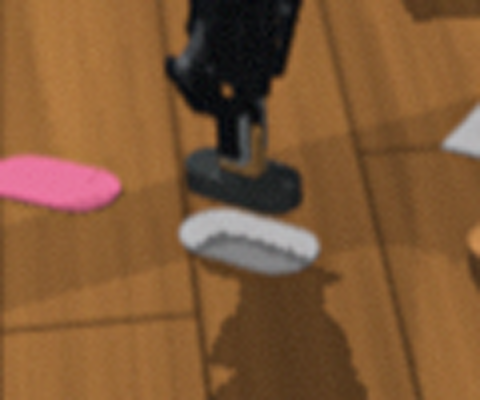

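Request:
{"name": "send_rows", "arguments": {"steps": [[[1,-0.0005,0.0007,-0.015,0],[1,-0.0005,0.0007,-0.028,0],[1,-0.0005,0.0007,-0.034,0],[1,-0.0005,0.0007,-0.0365,0],[1,-0.0005,0.0007,-0.0365,0],[1,-0.0005,0.0007,-0.0365,0]]]}}

```text
t: 18.92
tcp_pos: [0.3588, 0.2881, 0.0323]
tool_rot: [-0.314, 0.633, 0.314, 0.634]
force: [0.6, -0.4, -4.7]
finger_gap: 0.148
```

```bash
python3 -c "
from look import *
look('15',(.359,.288),.01,(50,50),('side',))"
```

```text
[0.3588 0.2881 0.0323] jaw 52.8 0.14769222101096618 [ 0.6 -0.4 -4.7] [ 0.43  0.68  1.99 -0.    0.47 -0.49]
```

View pics/side15c.png

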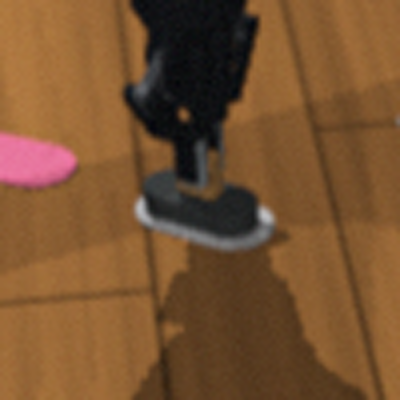

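Request:
{"name": "send_rows", "arguments": {"steps": [[[1,0,0,-0.0006,0],[1,0,0,-0.0006,0],[0.6,0,0,-0.0006,0],[0.4,0,0,-0.0006,0],[0.4,0,0,0,0],[0.4,0,0,0.04,0],[0.4,0,0,0.09,0],[0.4,0.02,-0.01,0.12,0.1]]]}}

```text
t: 19.98
tcp_pos: [0.3777, 0.2783, 0.154]
tool_rot: [-0.347, 0.616, 0.347, 0.616]
force: [0.5, 0.6, -0.1]
finger_gap: 0.602
```

Request:
{"name": "send_rows", "arguments": {"steps": [[[0.4,0.04,-0.016,0,0.17],[0.4,0.08,-0.032,0,0.34],[0.4,0.12,-0.048,0,0.51],[0.4,0.16,-0.064,0,0.68],[0.4,0.2,-0.08,0,0.85],[0.4,0.24,-0.095,0,1.02],[0.4,0.28,-0.105,-0.03,1.19],[0.4,0.288,-0.108,-0.06,1.225]]]}}

```text
t: 20.98
tcp_pos: [0.67, 0.1687, 0.0917]
tool_rot: [0.639, -0.305, -0.636, -0.307]
force: [-0.8, 0.6, -0.6]
finger_gap: 0.605
```

Request:
{"name": "send_rows", "arguments": {"steps": [[[0.4,0,0,-0.02,0],[0.4,0,0,-0.025,0],[0.4,0,0,-0.025,0]]]}}

```text
t: 21.35
tcp_pos: [0.666, 0.1705, 0.0674]
tool_rot: [-0.637, 0.306, 0.638, 0.306]
force: [0.6, 0.2, -0.5]
finger_gap: 0.596
```

```bash
python3 -c "
from chk import *
look('16',(.667,.170),.03,(60,50),('side','top'))
chk('16',(.359,.288))"
```

```text
[0.666  0.1705 0.0674] jaw 128.7 0.5956218322147755 [ 0.6  0.2 -0.5] [ 0.09  0.8   1.38  0.    0.96 -2.16]
```

View pics/p16.png

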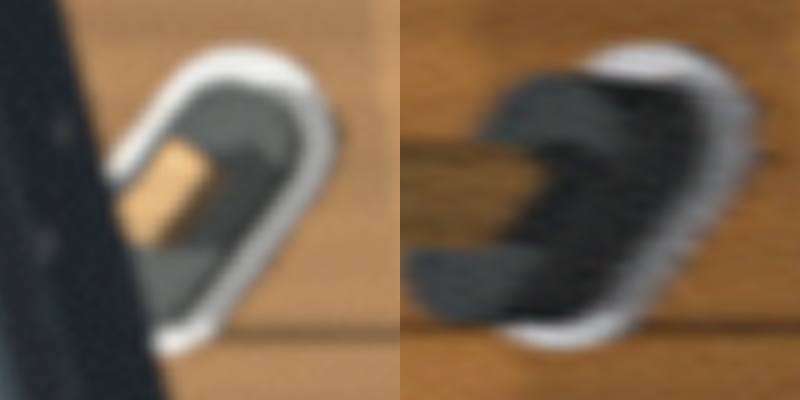

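View pics/side16c.png

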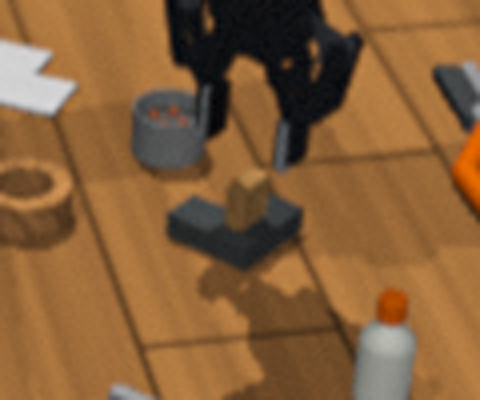

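Request:
{"name": "send_rows", "arguments": {"steps": [[[0.4,0.0005,0,-0.015,0],[0.4,0.0005,0,-0.03,0],[0.4,0.0005,0,-0.0395,0],[0.4,0.0005,0,-0.0395,0],[0.4,0.0005,0,-0.0395,0]]]}}

```text
t: 22.08
tcp_pos: [0.6674, 0.17, 0.0276]
tool_rot: [0.637, -0.306, -0.637, -0.306]
force: [0.6, -0.4, -0.0]
finger_gap: 0.598
```

```bash
python3 -c "
from look import *
look('17',(.667,.17),.03,(60,50),('side',))"
```

```text
[0.6674 0.17   0.0276] jaw -231.3 0.5980528570464851 [ 0.6 -0.4 -0. ] [ 0.09  0.86  1.39 -0.    0.9  -2.16]
```

View pics/side17c.png

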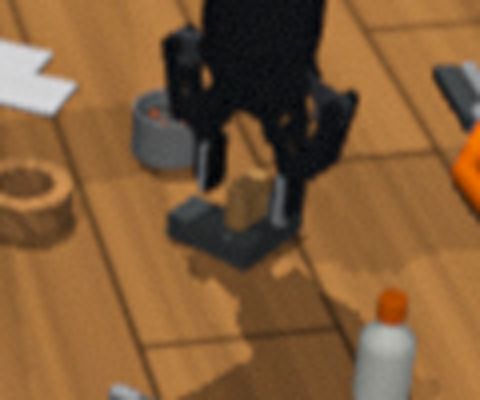

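Request:
{"name": "send_rows", "arguments": {"steps": [[[1,0,0,0,0],[1,0,0,0,0],[1,0,0,0,0],[1,0,0,0,0],[1,0,0,0,0]]], "grip_force": 100}}

```text
t: 22.75
tcp_pos: [0.6676, 0.17, 0.0284]
tool_rot: [0.638, -0.306, -0.637, -0.306]
force: [-1.3, -1.1, 5.1]
finger_gap: 0.143
```

Request:
{"name": "send_rows", "arguments": {"steps": [[[1,0,0,0.03,0],[1,0,0,0.07,0],[1,0,0,0.11,0],[1,-0.01,0.02,0.13,-0.15],[1,-0.03,0.06,0.13,-0.3],[1,-0.05,0.1,0.13,-0.45],[1,-0.07,0.14,0.13,-0.6],[1,-0.09,0.18,0.13,-0.75]]]}}

```text
t: 23.75
tcp_pos: [0.5751, 0.3508, 0.1557]
tool_rot: [-0.479, 0.521, 0.48, 0.518]
force: [0.6, -0.1, -3.1]
finger_gap: 0.143
```

Request:
{"name": "send_rows", "arguments": {"steps": [[[1,-0.02,0.03,0,-0.17],[1,-0.0268,0.045,0,-0.34],[1,-0.0268,0.045,-0.02,-0.522],[1,-0.0268,0.045,-0.05,-0.522],[1,-0.0268,0.045,-0.08,-0.522],[1,-0.0268,0.045,-0.085,-0.522],[1,-0.0268,0.045,-0.085,-0.522],[1,-0.0268,0.045,-0.085,-0.522]]]}}

```text
t: 24.75
tcp_pos: [0.5513, 0.3955, 0.0739]
tool_rot: [-0.331, 0.624, 0.331, 0.626]
force: [0.6, -0.2, -3.4]
finger_gap: 0.14
```

```bash
python3 -c "
from look import *
look('18',(.551,.395),.03,(60,50),('side','top'))"
```

```text
[0.5513 0.3955 0.0739] jaw 55.9 0.13958312720753038 [ 0.6 -0.2 -3.4] [ 0.46  0.78  1.4   0.    0.95 -0.52]
```

View pics/side18c.png

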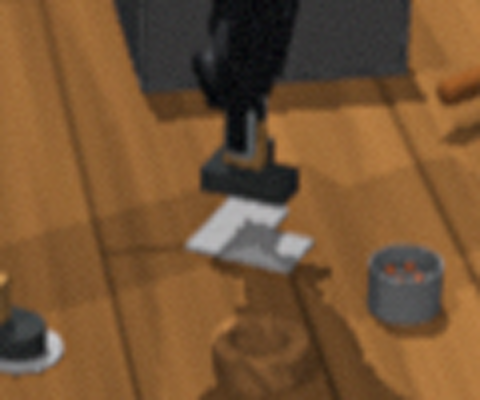

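Request:
{"name": "send_rows", "arguments": {"steps": [[[1,-0.0005,-0.0005,-0.015,0],[1,-0.0005,-0.0005,-0.03,0],[1,-0.0005,-0.0005,-0.039,0],[1,-0.0005,-0.0005,-0.042,0],[1,-0.0005,-0.0005,-0.042,0],[1,-0.0005,-0.0005,-0.042,0]]]}}

```text
t: 25.6
tcp_pos: [0.5489, 0.3941, 0.0314]
tool_rot: [-0.331, 0.626, 0.331, 0.624]
force: [-3.0, -1.2, 6.1]
finger_gap: 0.139
```

```bash
python3 -c "
from look import *
look('19',(.551,.395),.02,(50,40),('side','top'))"
```

```text
[0.5489 0.3941 0.0314] jaw 55.8 0.13930146656534007 [-3.  -1.2  6.1] [ 0.46  0.84  1.42 -0.    0.88 -0.52]
```

View pics/side19c.png

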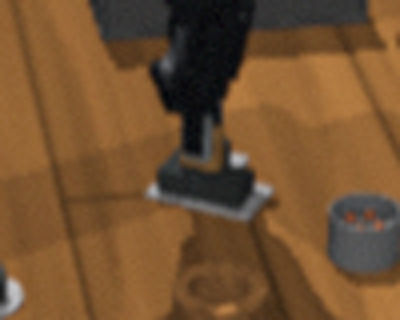

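Request:
{"name": "send_rows", "arguments": {"steps": [[[1,0.0004,0.0002,0.0012,0],[1,0.0004,0.0002,0.0012,0],[1,0.0004,0.0002,0.0006,0],[1,0.0004,0.0002,0.0004,0],[1,0.0004,0.0002,0.0004,0]]]}}

```text
t: 26.32
tcp_pos: [0.5506, 0.3949, 0.0314]
tool_rot: [-0.331, 0.625, 0.331, 0.625]
force: [-1.0, -1.0, 1.9]
finger_gap: 0.138
```

Exactly on target; release and back off to where both views are clear.

Request:
{"name": "send_rows", "arguments": {"steps": [[[0.6,0,0,0,0],[0.4,0,0,0,0],[0.4,0,0,0,0],[0.4,0,0,0.05,0],[0.4,0,0,0.11,0],[0.4,-0.04,0.03,0.15,0],[0.4,-0.09,0.06,0.2,0],[0.4,-0.14,0.09,0.2,0]]]}}

```text
t: 27.32
tcp_pos: [0.4188, 0.482, 0.2337]
tool_rot: [-0.33, 0.622, 0.331, 0.628]
force: [0.2, 0.7, -0.1]
finger_gap: 0.6
```

Request:
{"name": "send_rows", "arguments": {"steps": [[[0.4,-0.04,0.02,0,0],[0.4,-0.09,0.05,0,0],[0.4,-0.14,0.08,0,0],[0.4,-0.19,0.1,0,0],[0.4,-0.24,0.11,0,0],[0.4,-0.28,0.11,0,0],[0.4,-0.32,0.11,0,0],[0.4,-0.34,0.11,0,0]]]}}

```text
t: 28.32
tcp_pos: [0.0755, 0.59, 0.2299]
tool_rot: [-0.332, 0.625, 0.331, 0.624]
force: [-1.1, -0.4, 0.6]
finger_gap: 0.599
```

```bash
python3 -c "
from chk import *
look('20',(.551,.395),.01,(60,50),('side','top'))
C=dict(disc=(.6525,-.1135),sq=(.483,-.106),obl=(.359,.288),ang=(.562,.4015))
rows=[]
for n in('top','side'):
  im=load(f'pics/{n}20.png')
  rows.append(np.hstack([cv2.resize(rect(n,im,c,.003,.055),(200,200),interpolation=3) for c in C.values()]))
cv2.imwrite('pics/all20.png',np.vstack(rows))"
```

```text
[0.0755 0.59   0.2299] jaw 55.9 0.5994089847988774 [-1.1 -0.4  0.6] [1.26 0.49 1.51 0.   1.14 0.28]
```

View pics/all20.png

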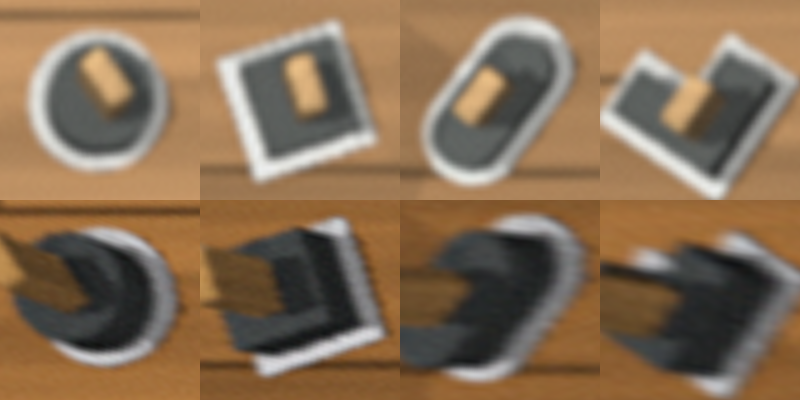

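View pics/top20.png

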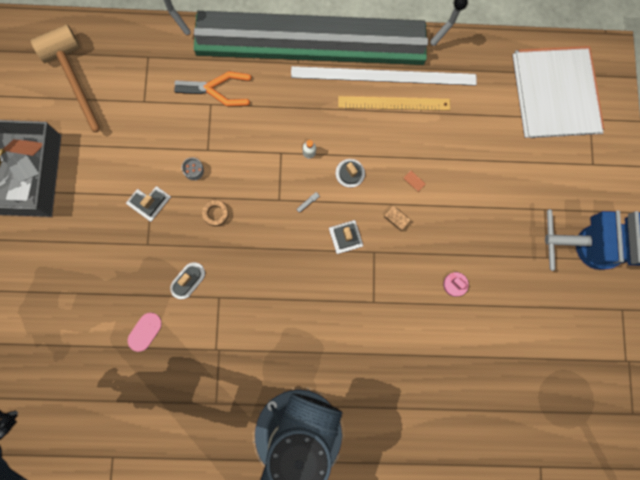

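```bash
cat > rims.py <<'E'
from prof import *
C=dict(disc=((.6525,-.1135),35,(0,)),sq=((.483,-.106),18.5,(-.018,.018)),obl=((.359,.288),-37.2,(0,)),ang=None)
def cross(S,v,lev,up):
    r=[]
    for i in range(len(v)-1):
        if (v[i]-lev)*(v[i+1]-lev)<0: r.append(S[i]+(lev-v[i])/(v[i+1]-v[i])*(S[i+1]-S[i]))
    return r
def edges(tag,n,c,yaw,ax,off,half):
    S,v=prof(tag,n,c,yaw,ax,half=half,band=.006,off=off)
    g=v[:,1];sat=v[:,2]-v[:,0];N=len(S)
    out=[]
    for sgn in(-1,1):
        s,G,T=(S,g,sat) if sgn<0 else (S[::-1],g[::-1],sat[::-1])
        k=int(.45*N);p=np.argmax(G[:k]*(T[:k]<40))          # rim peak
        bl=(T[:max(p-14,4)].max()+T[p])/2 if p>4 else np.nan
        bl=(T[max(p-16,0):p].max()+T[p])/2
        i=p
        while i>0 and T[i]<bl:i-=1
        b=s[i]+(bl-T[i])/(T[i+1]-T[i]+1e-9)*(s[i+1]-s[i])
        lo=G[p:p+25].min();lv=(G[p]+lo)/2;j=p
        while G[j]>lv:j+=1
        f=s[j-1]+(lv-G[j-1])/(G[j]-G[j-1])*(s[j]-s[j-1])
        out+=[b,f]
    b0,f0,b1,f1=out
    T=manip.camera_params(n)["T"][:3,3];a=np.radians(yaw+(90 if ax=='y' else 0));e=np.array([np.cos(a),np.sin(a)])
    cc=np.array(c)
    P=lambda h:1000*h*((cc-T[:2])@e)/(T[2]-.02)
    fc=(f0+f1-P(.018))/2
    bc=(b0+b1)/2+P(.003)/2  # outline top z=.003; far side top, near side shows bottom
    return np.round([b0,f0,f1,b1],1),"blank c %.1f w %.1f  form c %.1f w %.1f  form-blank %.1f"%(bc,b1-b0,fc,f1-f0-abs(P(.018)),fc-bc)
if __name__=="__main__":
    import sys
    tag=sys.argv[1]
    for k,c,yaw,ax,off,h in(("disc",(.6525,-.1135),0,'x',0,.05),("disc",(.6525,-.1135),0,'y',-.012,.05),
      ("disc",(.6525,-.1135),0,'y',.0,.05),
      ("sq",(.483,-.106),18.5,'x',-.018,.05),("sq",(.483,-.106),18.5,'x',.018,.05),("sq",(.483,-.106),18.5,'y',-.018,.05),("sq",(.483,-.106),18.5,'y',.018,.05),
      ("obl",(.359,.288),-37.2,'x',0,.065),("obl",(.359,.288),-37.2,'y',-.022,.043),("obl",(.359,.288),-37.2,'y',.022,.043)):
        print(k,ax,off,*edges(tag,"top",c,yaw,ax,off,h))
E
python3 rims.py 20
```

```text
disc x 0 [-39.2 -30.4  32.3  38.7] blank c 0.2 w 77.9  form c -1.9 w 57.0  form-blank -2.1
disc y -0.012 [-36.3 -27.   27.2  36.9] blank c 0.1 w 73.2  form c 0.9 w 52.6  form-blank 0.7
disc y 0.0 [-38.  -28.9  29.9  39.2] blank c 0.5 w 77.3  form c 1.3 w 57.2  form-blank 0.8
sq x -0.018 [-36.1 -26.5  28.5  36.4] blank c 0.4 w 72.5  form c -0.4 w 52.3  form-blank -0.8
sq x 0.018 [-36.6 -26.9  28.4  36.3] blank c 0.1 w 72.9  form c -0.7 w 52.5  form-blank -0.8
sq y -0.018 [-35.1 -27.   27.2  37.5] blank c 1.0 w 72.6  form c 1.3 w 51.7  form-blank 0.4
sq y 0.018 [-34.8 -26.8  27.   37.3] blank c 1.1 w 72.0  form c 1.3 w 51.3  form-blank 0.3
obl x 0 [-52.9 -44.3  41.   50.4] blank c -1.3 w 103.4  form c -1.3 w 84.7  form-blank 0.0
obl y -0.022 [-27.4 -18.1  21.5  29.5] blank c 1.4 w 56.9  form c -0.3 w 35.5  form-blank -1.7
obl y 0.022 [-27.8 -18.9  22.   29.2] blank c 1.0 w 57.0  form c -0.4 w 36.9  form-blank -1.5
```

```bash
python3 -c "
from rims import *
for c in((.6525,-.1135),):
  for n in('side','top'):
    T=manip.camera_params(n)['T'][:3,3];d=np.array(c)-T[:2];yaw=np.degrees(np.arctan2(d[1],d[0]))-90;print(yaw)
    for off in(-.006,0,.006): print(n,off,*edges('20',n,c,yaw,'x',off,.05))
    print('radial',*edges('20',n,c,yaw+90,'x',0.,.05)) if n=='top' else 0
"
python3 -c "
from look import *
im=load('pics/side20.png')
for k,c in dict(disc=(.6525,-.1135),obl=(.359,.288)).items():
  u,v=proj('side',[[*c,.01]])[0].astype(int)
  cv2.imwrite(f'pics/s20{k}.png',cv2.resize(im[v-30:v+30,u-40:u+40],None,fx=10,fy=10,interpolation=2))"
```

```text
-21.382227353395194
side -0.006 [-35.7 -28.   31.9  40.4] blank c 2.3 w 76.1  form c 1.9 w 59.9  form-blank -0.4
side 0 [-35.9 -29.2  31.4  40.6] blank c 2.3 w 76.5  form c 1.1 w 60.6  form-blank -1.3
side 0.006 [-35.2 -29.5  31.   39.9] blank c 2.3 w 75.0  form c 0.7 w 60.5  form-blank -1.6
-105.51964080050641
top -0.006 [-38.8 -29.1  28.1  37.5] blank c -0.6 w 76.4  form c -0.5 w 57.2  form-blank 0.2
top 0 [-39.2 -29.6  28.6  38.4] blank c -0.4 w 77.6  form c -0.5 w 58.2  form-blank -0.1
top 0.006 [-38.7 -29.   28.2  37.8] blank c -0.5 w 76.5  form c -0.4 w 57.2  form-blank 0.0
radial [-39.8 -31.   31.3  38.5] blank c -0.2 w 78.4  form c -2.8 w 56.5  form-blank -2.6
```

View pics/s20disc.png

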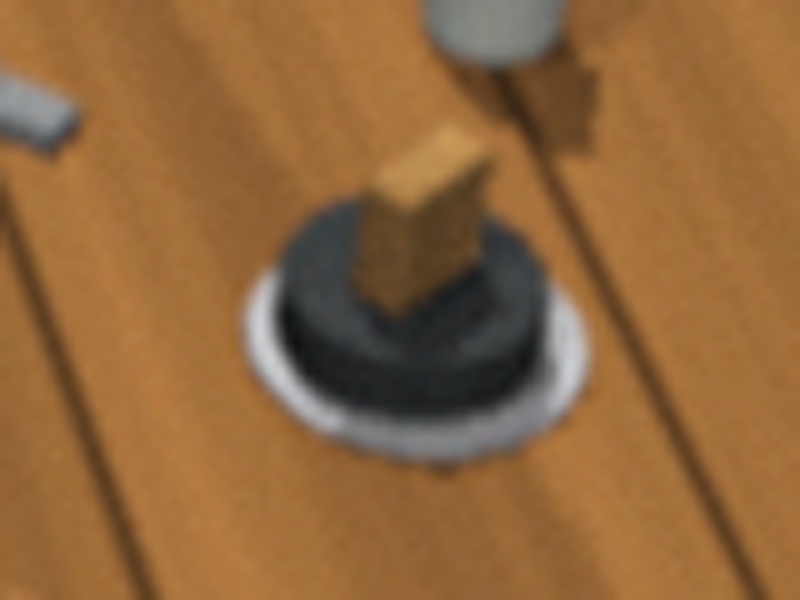

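View pics/s20obl.png

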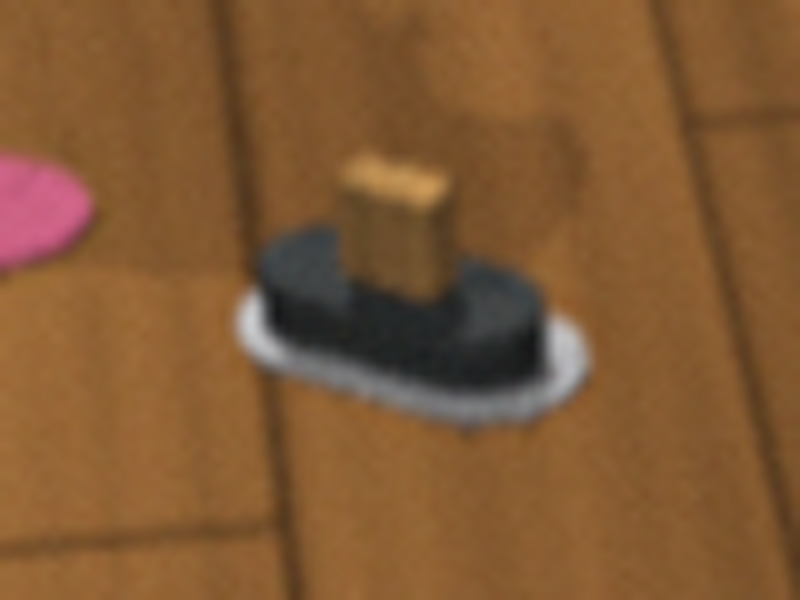

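```bash
python3 -c "
from rims import *
a=np.radians(-34.2);R=np.array([[np.cos(a),-np.sin(a)],[np.sin(a),np.cos(a)]]);c0=np.array([.5623,.4015])
for x in(.014,.020,.026): print('y@x',x,*edges('20','top',c0+R@[x,-.017],-34.2,'y',0,.036))
for y in(.014,.020,.026): print('x@y',y,*edges('20','top',c0+R@[-.017,y],-34.2,'x',0,.036))
im=load('pics/side20.png');u,v=proj('side',[[.562,.4015,.01]])[0].astype(int)
cv2.imwrite('pics/s20ang.png',cv2.resize(im[v-30:v+30,u-40:u+40],None,fx=10,fy=10,interpolation=2))
im=load('pics/top20.png');u,v=proj('top',[[.562,.4015,.01]])[0].astype(int)
cv2.imwrite('pics/t20ang.png',cv2.resize(im[v-25:v+25,u-30:u+30],None,fx=12,fy=12,interpolation=2))
"
```

```text
y@x 0.014 [-23.9 -14.6  19.   26.3] blank c 1.7 w 50.2  form c -1.1 w 27.1  form-blank -2.8
y@x 0.02 [-24.  -14.8  19.4  26. ] blank c 1.5 w 50.0  form c -0.9 w 27.7  form-blank -2.5
y@x 0.026 [-24.  -14.7  19.2  26.1] blank c 1.6 w 50.1  form c -1.0 w 27.4  form-blank -2.6
x@y 0.014 [-25.2 -16.1  15.8  23.3] blank c -0.9 w 48.6  form c -0.5 w 31.2  form-blank 0.4
x@y 0.02 [-25.2 -16.   15.2  23.7] blank c -0.7 w 48.9  form c -0.7 w 30.5  form-blank -0.0
x@y 0.026 [-25.  -16.   13.9  23.2] blank c -0.8 w 48.2  form c -1.4 w 29.3  form-blank -0.6
```

View pics/s20ang.png

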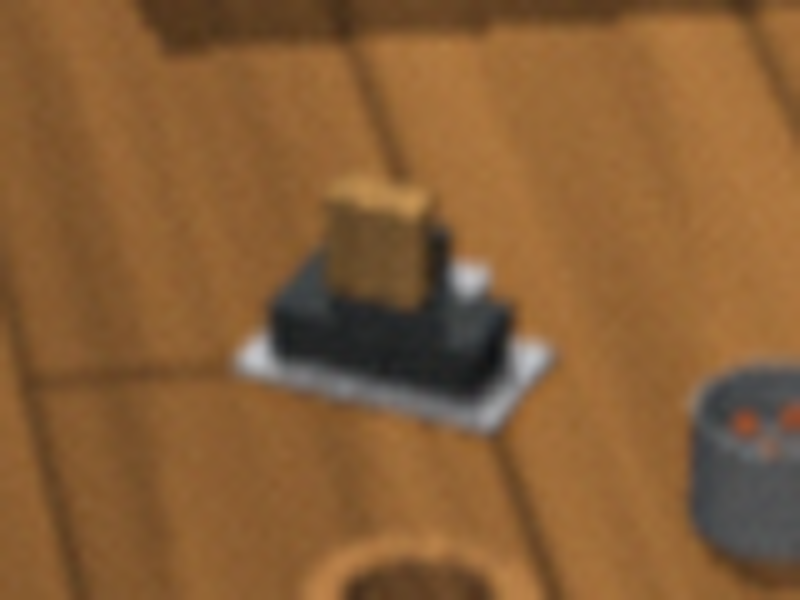

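View pics/t20ang.png

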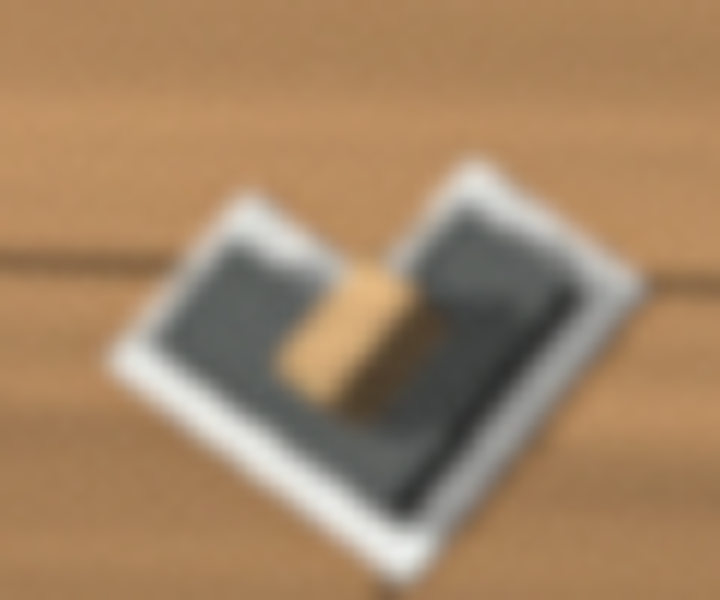

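Rough rim checks put the disc, bar and L each 1.5–2 mm short of centre, outward from the robot. I'll fix these by re-gripping at corrected positions, starting with the L.

Request:
{"name": "send_rows", "arguments": {"steps": [[[0.4,0.05,-0.01,0,0],[0.4,0.1,-0.02,0,0],[0.4,0.16,-0.04,0,0],[0.4,0.22,-0.06,0,0],[0.4,0.28,-0.085,0,0],[0.4,0.34,-0.115,0,0],[0.4,0.4,-0.15,0,0],[0.4,0.45,-0.18,-0.03,0]]], "grip_force": 40}}

```text
t: 29.42
tcp_pos: [0.5193, 0.4167, 0.2082]
tool_rot: [-0.33, 0.623, 0.33, 0.628]
force: [0.8, 0.5, -1.2]
finger_gap: 0.598
```

Request:
{"name": "send_rows", "arguments": {"steps": [[[0.4,0.0263,-0.0133,-0.04,0],[0.4,0.0263,-0.0133,-0.08,0],[0.4,0.0263,-0.0133,-0.12,0],[0.4,0.0263,-0.0133,-0.125,0],[0.4,0.0263,-0.0133,-0.125,0],[0.4,0.0263,-0.0133,-0.125,0],[0.4,0.0263,-0.0133,-0.125,0]]]}}

```text
t: 30.3
tcp_pos: [0.5412, 0.4058, 0.0832]
tool_rot: [-0.331, 0.624, 0.331, 0.626]
force: [0.4, 0.5, 0.3]
finger_gap: 0.6
```

Request:
{"name": "send_rows", "arguments": {"steps": [[[0.4,0.0106,-0.0091,0,0],[0.4,0.0106,-0.0091,-0.025,0],[0.4,0.0106,-0.0091,-0.045,0],[0.4,0.0106,-0.0091,-0.051,0],[0.4,0.0106,-0.0091,-0.051,0],[0.4,0.0106,-0.0091,-0.051,0]]]}}

```text
t: 31.05
tcp_pos: [0.5513, 0.3964, 0.0309]
tool_rot: [-0.331, 0.624, 0.331, 0.625]
force: [0.1, -0.1, 0.3]
finger_gap: 0.601
```

Request:
{"name": "send_rows", "arguments": {"steps": [[[0.7,0.0004,0.0005,0.001,0],[1,0.0004,0.0005,0.001,0],[1,0.0004,0.0005,0.001,0],[1,0.0004,0.0005,0.001,0],[1,0.0004,0.0005,0.001,0]]]}}

```text
t: 31.68
tcp_pos: [0.5514, 0.3966, 0.0321]
tool_rot: [-0.331, 0.625, 0.331, 0.625]
force: [-1.1, -1.1, 5.7]
finger_gap: 0.154
```

Request:
{"name": "send_rows", "arguments": {"steps": [[[0.6,0,0,0,0],[0.4,0,0,0,0],[0.4,0,0,0,0],[0.4,0,0,0.05,0],[0.4,0,0,0.1,0],[0.4,-0.04,-0.022,0.12,-0.054],[0.4,-0.08,-0.045,0.12,-0.054],[0.4,-0.12,-0.067,0.12,-0.054]]]}}

```text
t: 32.67
tcp_pos: [0.4301, 0.329, 0.1517]
tool_rot: [-0.314, 0.633, 0.314, 0.634]
force: [0.3, 1.1, -0.2]
finger_gap: 0.598
```

Request:
{"name": "send_rows", "arguments": {"steps": [[[0.4,-0.04,-0.022,0,0],[0.4,-0.0718,-0.0404,0,0],[0.4,-0.0718,-0.0404,-0.03,0],[0.4,-0.0718,-0.0404,-0.06,0],[0.4,-0.0718,-0.0404,-0.07,0],[0.4,-0.0718,-0.0404,-0.07,0],[0.4,-0.0718,-0.0404,-0.07,0]]]}}

```text
t: 33.55
tcp_pos: [0.36, 0.2895, 0.0819]
tool_rot: [-0.314, 0.633, 0.314, 0.634]
force: [-0.0, 0.2, -0.0]
finger_gap: 0.598
```

Request:
{"name": "send_rows", "arguments": {"steps": [[[0.4,-0.0003,0,-0.02,0],[0.4,-0.0003,0,-0.04,0],[0.4,-0.0003,0,-0.0495,0],[0.4,-0.0003,0,-0.0495,0],[0.4,-0.0003,0,-0.0495,0]]]}}

```text
t: 34.17
tcp_pos: [0.3595, 0.2894, 0.0324]
tool_rot: [-0.314, 0.633, 0.314, 0.634]
force: [0.6, -0.6, 0.8]
finger_gap: 0.607
```

Request:
{"name": "send_rows", "arguments": {"steps": [[[0.7,0,0,0,0],[1,0,0,0,0],[1,0,0,0,0],[1,0,0,0,0],[1,0,0,0,0]]]}}

```text
t: 34.8
tcp_pos: [0.359, 0.2891, 0.0321]
tool_rot: [-0.314, 0.634, 0.314, 0.634]
force: [-1.6, -0.8, 5.3]
finger_gap: 0.156
```

Request:
{"name": "send_rows", "arguments": {"steps": [[[0.6,0,0,0,0],[0.4,0,0,0,0],[0.4,0,0,0,0],[0.4,0,0,0.05,0],[0.4,0,0,0.1,0],[0.4,0.02,-0.027,0.12,-0.17],[0.4,0.045,-0.062,0.12,-0.34],[0.4,0.07,-0.096,0.12,-0.51]]]}}

```text
t: 35.8
tcp_pos: [0.4297, 0.1924, 0.1523]
tool_rot: [-0.142, 0.692, 0.142, 0.693]
force: [0.6, 0.2, -0.4]
finger_gap: 0.601
```

Request:
{"name": "send_rows", "arguments": {"steps": [[[0.4,0.025,-0.035,0,-0.17],[0.4,0.05,-0.07,0,-0.34],[0.4,0.08,-0.11,0,-0.51],[0.4,0.11,-0.15,0,-0.68],[0.4,0.14,-0.19,0,-0.85],[0.4,0.17,-0.23,0,-1.02],[0.4,0.2,-0.27,0,-1.19],[0.4,0.2226,-0.3066,-0.02,-1.36]]]}}

```text
t: 36.8
tcp_pos: [0.6541, -0.1155, 0.1329]
tool_rot: [0.326, 0.626, -0.325, 0.629]
force: [0.0, 0.8, 0.4]
finger_gap: 0.6
```

Request:
{"name": "send_rows", "arguments": {"steps": [[[0.4,0,0,-0.01,-0.015],[0.4,0,0,-0.04,-0.015],[0.4,0,0,-0.06,-0.015],[0.4,0,0,-0.06,-0.015],[0.4,0,0,-0.06,-0.015]]]}}

```text
t: 37.42
tcp_pos: [0.6521, -0.1131, 0.0724]
tool_rot: [0.328, 0.626, -0.328, 0.627]
force: [-0.4, 0.3, -0.1]
finger_gap: 0.6
```

```bash
python3 -c "
from look import *
look('21',(.6525,-.1135),.03,(60,50),('side','top'))"
```

```text
[ 0.6521 -0.1131  0.0724] jaw -55.3 0.5995209313909361 [-0.4  0.3 -0.1] [-0.34  0.77  1.45  0.    0.92  0.62]
```

View pics/side21c.png

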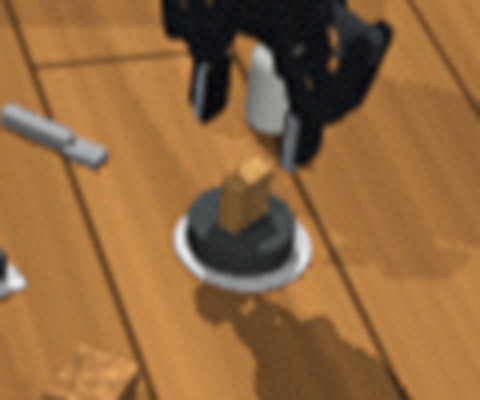

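Request:
{"name": "send_rows", "arguments": {"steps": [[[0.4,-0.0005,-0.0004,-0.02,0],[0.4,-0.0005,-0.0004,-0.036,0],[0.4,-0.0005,-0.0004,-0.0415,0],[0.4,-0.0005,-0.0004,-0.0415,0],[0.4,-0.0005,-0.0004,-0.0415,0]]], "grip_force": 60}}

```text
t: 38.15
tcp_pos: [0.6515, -0.114, 0.0305]
tool_rot: [0.328, 0.626, -0.328, 0.627]
force: [0.8, -0.4, 0.1]
finger_gap: 0.602
```

Request:
{"name": "send_rows", "arguments": {"steps": [[[0.7,0,0,0,0],[1,0,0,0,0],[1,0,0,0,0],[1,0,0,0,0],[1,0,0,0,0]]]}}

```text
t: 38.78
tcp_pos: [0.6515, -0.1139, 0.0309]
tool_rot: [0.328, 0.626, -0.328, 0.627]
force: [-0.3, 0.9, 3.9]
finger_gap: 0.151
```

Request:
{"name": "send_rows", "arguments": {"steps": [[[1,0,0,0.003,0],[1,0.0015,-0.0003,0.004,0],[1,0.0015,-0.0003,0.004,0],[1,0.0015,-0.0003,0.004,0]]]}}

```text
t: 39.28
tcp_pos: [0.6523, -0.114, 0.0338]
tool_rot: [0.328, 0.627, -0.328, 0.626]
force: [0.1, 0.4, -2.2]
finger_gap: 0.147
```

Request:
{"name": "send_rows", "arguments": {"steps": [[[1,0.0008,0,0,0],[1,0.0008,0,-0.001,0],[1,0.0008,0,-0.002,0],[1,0.0008,0,-0.0029,0],[1,0.0008,0,-0.0029,0]]]}}

```text
t: 39.9
tcp_pos: [0.6533, -0.1141, 0.0312]
tool_rot: [0.328, 0.626, -0.328, 0.626]
force: [-0.3, 0.6, -3.5]
finger_gap: 0.148
```

Release, then retreat to the left as before for clear views.

Request:
{"name": "send_rows", "arguments": {"steps": [[[1,0,0,-0.0004,0],[0.6,0,0,-0.0004,0],[0.4,0,0,0,0],[0.4,0,0,0,0],[0.4,0,0,0.05,0],[0.4,0,0,0.1,0],[0.4,-0.04,0.04,0.15,0],[0.4,-0.09,0.09,0.2,0]]]}}

```text
t: 40.9
tcp_pos: [0.5845, -0.0452, 0.2114]
tool_rot: [0.329, 0.625, -0.328, 0.627]
force: [-0.1, -0.0, 0.3]
finger_gap: 0.599
```

Request:
{"name": "send_rows", "arguments": {"steps": [[[0.4,-0.03,0.05,0,0.1],[0.4,-0.06,0.1,0,0.2],[0.4,-0.1,0.15,0,0.3],[0.4,-0.13,0.2,0,0.4],[0.4,-0.14,0.25,0,0.5],[0.4,-0.15,0.3,0,0.6],[0.4,-0.17,0.35,0,0.7],[0.4,-0.19,0.4,0,0.8]]]}}

```text
t: 41.9
tcp_pos: [0.3941, 0.3564, 0.21]
tool_rot: [0.057, 0.704, -0.057, 0.705]
force: [0.4, -0.0, -0.0]
finger_gap: 0.597
```

Request:
{"name": "send_rows", "arguments": {"steps": [[[0.4,-0.04,0.04,0,0.1],[0.4,-0.08,0.08,0,0.2],[0.4,-0.13,0.11,0,0.3],[0.4,-0.18,0.14,0,0.4],[0.4,-0.23,0.16,0,0.5],[0.4,-0.28,0.18,0,0.5],[0.4,-0.3,0.19,0,0.5],[0.4,-0.3,0.19,0,0.5]]]}}

```text
t: 42.9
tcp_pos: [0.093, 0.5451, 0.2098]
tool_rot: [-0.119, 0.697, 0.119, 0.697]
force: [-0.2, 0.2, 0.0]
finger_gap: 0.605
```

```bash
python3 -c "
from rims import *
look('22',(.6525,-.1135),.01,(40,30),('side','top'))
a=np.radians(-34.2);R=np.array([[np.cos(a),-np.sin(a)],[np.sin(a),np.cos(a)]]);c0=np.array([.5623,.4015])
for x in(.014,.026): print('y@x',x,*edges('22','top',c0+R@[x,-.017],-34.2,'y',0,.036))
for y in(.014,.026): print('x@y',y,*edges('22','top',c0+R@[-.017,y],-34.2,'x',0,.036))
im=load('pics/side22.png');L=[]
for c in((.6525,-.1135),(.483,-.106),(.359,.288),(.562,.4015)):
  u,v=proj('side',[[*c,.01]])[0].astype(int);L.append(cv2.resize(im[v-25:v+25,u-35:u+35],(400,286),interpolation=2))
cv2.imwrite('pics/s22.png',np.vstack([np.hstack(L[:2]),np.hstack(L[2:])]))
im=load('pics/top22.png');L=[]
for c in((.6525,-.1135),(.483,-.106),(.359,.288),(.562,.4015)):
  u,v=proj('top',[[*c,.01]])[0].astype(int);L.append(cv2.resize(im[v-25:v+25,u-35:u+35],(400,286),interpolation=2))
cv2.imwrite('pics/t22.png',np.vstack([np.hstack(L[:2]),np.hstack(L[2:])]))
"; python3 rims.py 22
```

```text
[0.093  0.5451 0.2098] jaw 19.4 0.6052110261296123 [-0.2  0.2  0. ] [ 1.2   0.46  1.64 -0.    1.04  0.86]
y@x 0.014 [-23.4 -12.9  19.7  25.9] blank c 1.8 w 49.2  form c 0.2 w 26.2  form-blank -1.6
y@x 0.026 [-23.6 -13.1  20.2  25.9] blank c 1.7 w 49.4  form c 0.3 w 26.9  form-blank -1.4
disc x 0 [-39.3 -29.   34.3  38.2] blank c -0.0 w 77.5  form c -0.2 w 57.6  form-blank -0.2
disc y -0.012 [-36.6 -27.4  27.7  37. ] blank c 0.1 w 73.6  form c 0.9 w 53.5  form-blank 0.8
disc y 0.0 [-38.2 -29.1  29.7  39.2] blank c 0.4 w 77.4  form c 1.1 w 57.2  form-blank 0.7
sq x -0.018 [-36.1 -26.5  28.5  36.5] blank c 0.4 w 72.6  form c -0.4 w 52.2  form-blank -0.8
sq x 0.018 [-36.5 -26.9  28.4  36.4] blank c 0.2 w 72.9  form c -0.7 w 52.5  form-blank -0.8
sq y -0.018 [-35.1 -27.   27.2  37.5] blank c 1.0 w 72.6  form c 1.4 w 51.6  form-blank 0.4
sq y 0.018 [-34.8 -26.8  27.   37.3] blank c 1.1 w 72.1  form c 1.4 w 51.2  form-blank 0.3
obl x 0 [-52.9 -44.2  41.   50.5] blank c -1.3 w 103.4  form c -1.3 w 84.5  form-blank 0.0
obl y -0.022 [-27.2 -17.7  21.5  29.5] blank c 1.5 w 56.7  form c -0.1 w 35.2  form-blank -1.6
obl y 0.022 [-28.1 -18.8  22.3  29.3] blank c 0.9 w 57.5  form c -0.3 w 37.1  form-blank -1.2Traceback (most recent call last):
  File "<string>", line 6, in <module>
    for y in(.014,.026): print('x@y',y,*edges('22','top',c0+R@[-.017,y],-34.2,'x',0,.036))
                                        ~~~~~^^^^^^^^^^^^^^^^^^^^^^^^^^^^^^^^^^^^^^^^^^^^
  File "rims.py", line 16, in edges
    bl=(T[max(p-16,0):p].max()+T[p])/2
        ~~~~~~~~~~~~~~~~~~~~^^
    return umr_maximum(a, axis, None, out, keepdims, initial, where)
ValueError: zero-size array to reduction operation maximum which has no identity
```

View images.

```bash
cat > vv.py <<'E'
from look import *
import sys
t=sys.argv[1]
for n in('side','top'):
  im=load(f'pics/{n}{t}.png');L=[]
  for c in((.6525,-.1135),(.483,-.106),(.359,.288),(.562,.4015)):
    u,v=proj(n,[[*c,.01]])[0].astype(int);L.append(cv2.resize(im[v-25:v+25,u-35:u+35],(400,286),interpolation=2))
  cv2.imwrite(f'pics/{n[0]}{t}.png',np.vstack([np.hstack(L[:2]),np.hstack(L[2:])]))
E
python3 vv.py 22
```

```text
(no output)
```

View pics/s22.png

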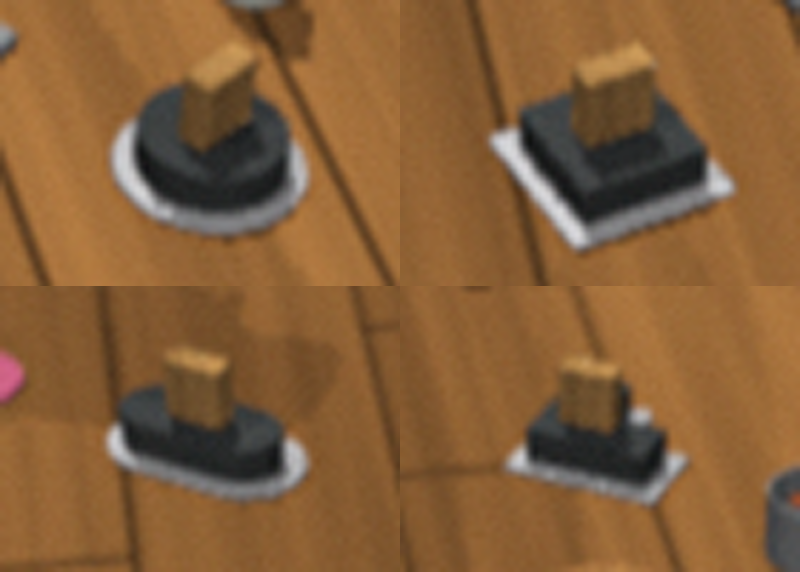

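View pics/t22.png

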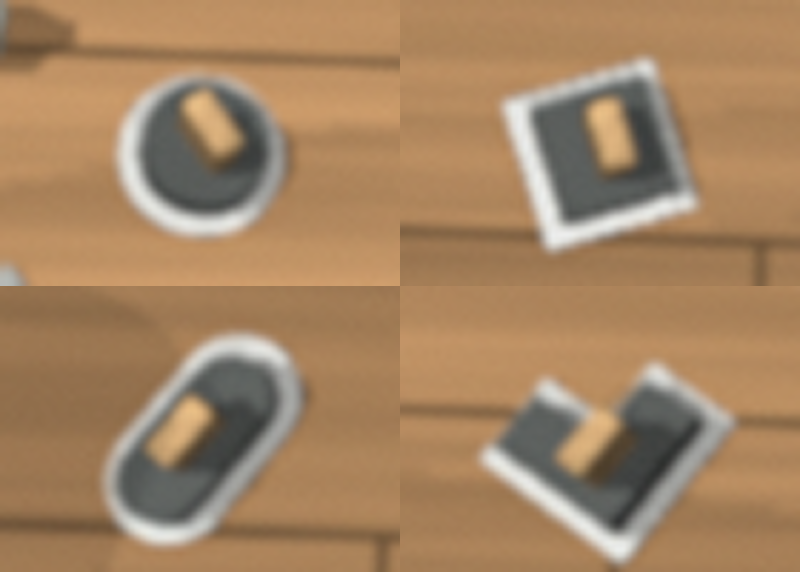

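```bash
python3 -c "
from look import *
for n,pts in(('top',((193,168),(309,148))),('side',((368,186),(422,243)))):
  a=load(f'pics/{n}0.png');b=load(f'pics/{n}22.png')
  for u,v in pts:
    A,B=[cv2.cvtColor(x[v-20:v+20,u-20:u+20],cv2.COLOR_BGR2GRAY).astype(np.float32) for x in(a,b)]
    print(n,(u,v),'shift px',np.round(cv2.phaseCorrelate(A,B)[0],2),'mean diff',round(float(abs(A-B).mean()),1))
manip.sign_off()"
```

```text
top (193, 168) shift px [0.09 0.01] mean diff 0.8
top (309, 148) shift px [0.   0.16] mean diff 0.7
side (368, 186) shift px [ 0.01 -0.07] mean diff 3.8
side (422, 243) shift px [ 0.07 -0.04] mean diff 1.7
the job is handed in; nothing more can be done
```

All four forms are on their own blanks, and I handed the job in at about 43 s of the 104 s allowed. I placed them in the order disc, square, bar, L. After a first look, I re-gripped the L, bar and disc to correct them by up to about 2 mm, then moved the arm clear.

**Last centring checks** (form position relative to blank centre). The camera's rim edges are blurred, so these are good to about 1 mm:

| Form | Top view | Side view |
|---|---|---|
| Disc | -0.2 mm in x, +0.7 mm in y | about +0.8 mm to the right (roughly +x) |
| Square | -0.8 mm along form x, +0.4 mm along form y | not re-measured at the end |
| Bar | 0 mm along its length, about -1.4 mm across | about -1 mm to the left (roughly -x) |
| L | about -1.5 mm along form y | no clean reading |

- **Disagreement:** the two views differ by about 1 mm on the disc, which suggests the top view reads slightly low. I think the bar and L are really about 1 mm off, but that is a judgement.
- **Failed check:** the last check of the L along its x axis stopped with a script error. The reading before the final re-grip was within 0.6 mm.
- **Bar correction:** it moved the bar only about 0.3 mm, less than the 1.4 mm I intended.
- **Angles:** the square and bar showed no visible twist.
- **Tin and bottle:** both are within 0.2 pixel of where they started in both views. The pink look-alikes were not touched.

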